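Clear the panel-wiring bench

TASK

Clear up the wiring bench: stand each screwdriver blade down in the cup of its own colour, resting on the bottom of the cup, and stack the blue-lidded case gently and squarely on top of the pile of two grey cases, long side along long side with the edges in line. Keep the pile square, and do not disturb the relay module, the screw jar or the terminal block.

Things in the scene. Friction and masses are not known exactly. Their poses are not given: they have to be found in the camera images.
- green_driver: green screwdriver, lying, 155 mm long, 100 g: octagonal green handle 95 mm long, 25 mm across flats, black bands; steel shank 60 x 8 mm dia. (12 mm black cone at the handle). Origin on its axis at mid-handle, 12.5 mm above the bench when lying; x axis runs along it to the butt: butt at x = +47.5, blade tip at x = -107.5 mm. It starts roughly crosswise (along y), blade to the left or right
- orange_driver: orange screwdriver, lying, 155 mm long, 100 g: octagonal orange handle 95 mm long, 25 mm across flats, black bands; steel shank 60 x 8 mm dia. (12 mm black cone at the handle). Origin on its axis at mid-handle, 12.5 mm above the bench when lying; x axis runs along it to the butt: butt at x = +47.5, blade tip at x = -107.5 mm. It starts roughly crosswise (along y), blade to the left or right
- green_cup: green round tool cup, fixed, upright: 86 mm high, outer diameter 43, bore 32 mm, inner floor 6 mm above the bench. Origin at the centre of its underside. A seated screwdriver stands with its tip on the inner floor, 20 mm of handle inside and 75 mm above the rim, and may lean slightly
- orange_cup: orange round tool cup, fixed, upright: 86 mm high, outer diameter 43, bore 32 mm, inner floor 6 mm above the bench. Origin at the centre of its underside. A seated screwdriver stands with its tip on the inner floor, 20 mm of handle inside and 75 mm above the rim, and may lean slightly
- blue_case: white closed instrument case 90 x 64 x 38 mm (its x, y, z). Origin at the centre of its underside; blue lid, 250 g, lying flat on the bench, to be stacked
- mid_case: grey closed instrument case 90 x 64 x 38 mm (its x, y, z). Origin at the centre of its underside; 300 g, loose, the upper of the two cases in the pile (its top is 76 mm above the bench)
- base_case: grey closed instrument case 90 x 64 x 38 mm (its x, y, z). Origin at the centre of its underside; fixed to the bench, the foot of the pile
- relay: bystander: black relay module with orange top, 32 x 70 x 75 mm (its x, y, z), loose. Origin at the centre of its underside
- screw_jar: bystander: small clear jar, 38 mm diameter, 60 mm high, dark lid, loose. Origin at the centre of its underside
- terminal_block: bystander: red terminal block 38 x 60 x 32 mm (its x, y, z) with grey clamps, loose. Origin at the centre of its underside
There are look-alikes about, which are no part of the job. Leave any pink look-alike of the orange_driver alone.

How it is judged:
By the outcome, as a careful person would: the job done as asked, in the order asked, and still so for the second after the job is handed in, with the robot touching nothing.
It also fails if it takes over 72 s, if anything falls off the work surface, if the arm or the gripper's body presses on something with over 40 N, if the wrist force passes 120 N, or if a joint passes its speed limit or range.

ROBOT

A 7-joint arm with a two-finger parallel gripper is mounted at the origin on the work surface. World frame = base frame: x ahead of the robot, y to its left, z up, the work surface at z = 0. Lengths are in m, angles in degrees, forces in N, time in s.
With the tool pointing down it reaches from about 0.425 to 0.875 m from the base axis. Payload 8.4 kg.
Tool frame: the origin (TCP) lies where the fingers leave the gripper's body, on its centre line; the fingertips stand 73 mm ahead of it and the grasp point (between the pads) lies 54 mm ahead of it; z points along the fingers, x is the direction in which the jaws open and shut, and the axes are right-handed (so a half turn about z gives the same grasp; the last joint's range is limited). The gripper opens to 85 mm and grips with 20 to 120 N. Pads are 22 mm wide; open, the fingers measure 114 mm over their backs; the gripper's body (76 mm by 85 mm) begins 54 mm behind the grasp point. The pads swing forward as they close: fully open they stand 13 mm farther back than shut.
Start: joints at [-81.715, 19.091, 2.286, 83.961, -0.768, 76.965, -3.352], TCP at [0.157, 0.631, 0.304] pointing down, gripper open.
Joint ranges: [-147.57, 147.57], [-21.85, 119.76], [-74.77, 79.35], [14.55, 137.4], [-85.83, 265.84], [4.83, 119.75], [-152.11, 152.11]. Speed limits (degrees/s): [127.2, 127.2, 159.86, 159.86, 180, 180, 180].

INTERFACE

Orientations are given as [roll, pitch, yaw] about the fixed x, y, z axes, in that order (R = Rz(yaw) Ry(pitch) Rx(roll)).
In Python, from plant import robot gives the robot as it stands. The module is installed in compiled form; this text tells all that it offers.
- The arm moves only by the tool carry_out, never from a script. Its arguments are lists of equal length, an entry for each row: "dp": the shift along the world's x, y, z in mm, a list of three; "rot": the turn, a rotation vector about the world's x, y, z in degrees, a list of three. A call has 1 to 20 rows; each row shifts and turns the pose as measured when the row begins; what a row does not reach is not made up. A row lasts 1/12 s, in which the tool goes at most 41.7 mm and 7.16 degrees, less where a joint would pass 70% of its speed; a pose out of reach is approached as far as the arm can. A call with a gripper value outside its range is refused whole. "hand" is the closure, from 0 (fully open) to 1 (shut), set as the call begins (left out, the last holds). The fingers move at their own pace and stop on an object; "newtons" is the grip in N (left out, the last holds). Time passes only in rows, so rows that do not move let the fingers close. It gives the time, the measured TCP pose, the force and the opening at its end, in the units of the state.
- robot.read_state(): the state, without advancing time (a new reading comes with each control period).
- robot.camera(name): name is "side" or "top"; returns (picture, depth): 400x640x3 uint8, red, green, blue; 400x640 float32, m along the optical axis (not along the pixel's ray), 0 where there is no reading.
- robot.camera_info(name): a dict with "fx", "fy", "cx", "cy" (pixels), "dist" ([k1, k2, p1, p2, k3] as OpenCV has them; the pictures are not rectified), "R" (3x3) and "t" (3): a world point X has camera coordinates R X + t. Camera axes: x right, y down, z forward; pixel columns grow to the right and rows downward; lengths in m; the calibration is good to about 2 mm. A picture is of the moment at which its call begins. camera_info takes no time and is no camera call.
- robot.close_job(): hands the job in, once; it reports no verdict.
Trained networks look in the newest picture that a camera, given by its name, has taken for a name from the list of things; names that differ only in an ending like _2 or _b are one class to them, and where a whole thing is asked for, a point or a joint stands for the part that bears it (a point fixed in the world has none). Each returns a list of dicts, best first, with "conf" (0 to 1); they miss things now and then, are a little off and sometimes report something else, mostly with a low value. They report only what shows in the picture. A call takes as long as a camera call. They do not tell look-alikes from the thing itself.
- robot.look_for(query, camera): "bbox" ([left, top, right, bottom] in pixels, round what is visible of it).
- robot.silhouettes(query, camera): "region" (400x640 bool, what is visible of it) and "bbox" ([left, top, right, bottom] in pixels, round what is visible of it).
- robot.tip_of(query, camera): "xy" ([column, row] in pixels: a listed point, or the origin of a listed thing).
The state is a dict: "time_s": time; "joint_positions": joint angles; "dq": joint speeds; "joint_efforts": joint torques, N m; "tool_pos": TCP position; "tcp_rot": TCP orientation; "contact_force": force on the tool from outside, world axes, zero at the start; "ft_torque": the same for the moment, N m; "gripper_width": finger opening in m.
Only numpy, scipy, OpenCV 4.12 (cv2) and the standard library are available. Lean on these libraries where they do the work, as an engineer would, in place of code of your own. Each camera call takes 0.05 s, during which the arm holds its last target. There are 200 camera calls.

## Working session

There is one attempt and no reset: what is moved stays moved. The work goes in short steps, Python scripts to look and compute and a tool call to move; the robot and the scene stay as the last step left them, time stands still between calls to the robot, and variables do not carry over. Pictures are saved under pics/ and viewed, about 8 in all and at most 12, crops included, and the job is handed in when it is done.

Besides the shell and the picture viewer there is one more tool, called after ">>>" by a JSON object that holds its "name" and its "arguments". carry_out: Moves the arm, as the interface text tells. Its arguments: {"type":"object","properties":{"dp":{"type":"array","items":{"type":"array","items":{"type":"number"}}},"rot":{"type":"array","items":{"type":"array","items":{"type":"number"}}},"hand":{"type":"number"},"newtons":{"type":"number"}},"required":["dp","rot"]}

```bash
mkdir -p pics; cat > h.py <<'E'
import numpy as np, cv2
from plant import robot
def info(n):
    c=robot.camera_info(n); K=np.array([[c['fx'],0,c['cx']],[0,c['fy'],c['cy']],[0,0,1.]])
    return K,np.array(c['dist'],float),np.array(c['R'],float),np.array(c['t'],float)
def shot(n,f=None):
    p,d=robot.camera(n)
    if f: cv2.imwrite('pics/'+f,cv2.cvtColor(p,cv2.COLOR_RGB2BGR))
    return p,d
def ray(n,uv):
    K,D,R,t=info(n); q=cv2.undistortPoints(np.array(uv,float).reshape(-1,1,2),K,D).reshape(-1,2)
    d=np.c_[q,np.ones(len(q))]@R; return -R.T@t,d
def onz(n,uv,z):
    o,d=ray(n,uv); return o+d*((z-o[2])/d[:,2])[:,None]
def cloud(n,depth,mask=None):
    m=depth>0
    if mask is not None: m&=mask
    v,u=np.nonzero(m); o,d=ray(n,np.c_[u,v]); return o+d*depth[v,u][:,None],np.c_[u,v]
def proj(n,X):
    K,D,R,t=info(n); return cv2.projectPoints(np.array(X,float).reshape(-1,3),cv2.Rodrigues(R)[0],t,K,D)[0].reshape(-1,2)
E
python3 - <<'E'
from h import *
for n in('top','side'):
    p,d=shot(n,n+'1.png'); np.savez(n+'1.npz',p=p,d=d)
    K,D,R,t=info(n); print(n,K[0,0],-R.T@t,R[2],D,(d>0).mean())
s=robot.read_state();print({k:np.round(v,3) for k,v in s.items()})
E
```

```text
top 443.1377871254207 [ 0.32518957 -0.00353132  1.02819278] [ 0.1603983   0.01505587 -0.98693754] [-0.00868004  0.          0.          0.          0.        ] 0.99612890625
side 373.7112123416826 [ 0.40292031 -0.6087244   0.76658689] [ 0.07247541  0.64036202 -0.76464619] [-0.06355616  0.          0.          0.          0.        ] 0.99596484375
{'time_s': np.float64(0.1), 'joint_positions': array([-81.715,  19.128,   2.285,  84.005,  -0.768,  76.966,  -3.352]), 'dq': array([-0.03 , -0.103, -0.092, -0.15 ,  0.048, -0.034,  0.019]), 'joint_efforts': array([ 4.0000e-03, -6.6002e+01,  1.3700e+00, -4.0648e+01,  1.7000e-02,
        9.0000e-03,  0.0000e+00]), 'tool_pos': array([0.157, 0.63 , 0.303]), 'tcp_rot': array([1.79995e+02, 8.30000e-02, 7.60290e+01]), 'contact_force': array([ 1.005,  0.977, -0.987]), 'ft_torque': array([ 0.063,  0.022, -0.042]), 'gripper_width': np.float64(0.085)}
```

View pics/top1.png

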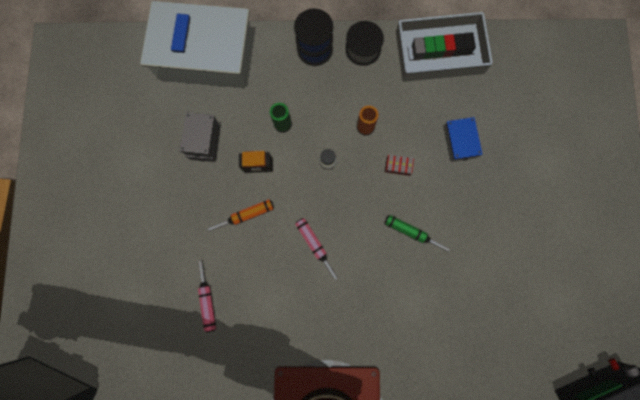

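View pics/side1.png

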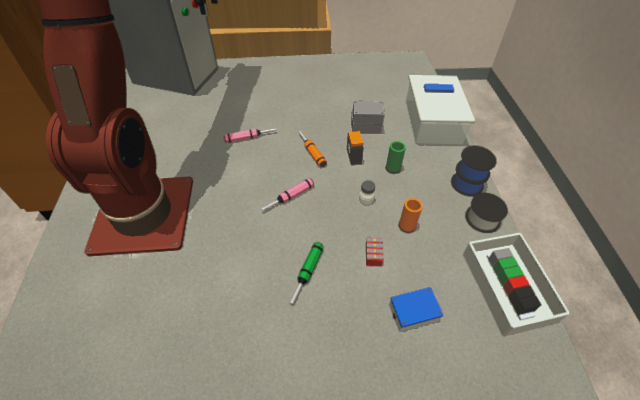

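Top view: the orange driver is at (250,212) with its blade to the left. Candidates that could be taken for it are pink (311,240) and pink (207,305), and I choose the orange one. The green driver is at (407,229), blade right, with no look-alike. The green cup is at (280,117), the orange cup at (368,120), the pile at (198,135) and the blue case at (464,138). The side view agrees: orange (315,150), pinks (295,190) and (245,136), green (310,260). Next I'll measure and make a close crop.

```bash
cat > m.py <<'E'
from h import *
seeds={'green_driver':((407,229),(310,260)),'orange_driver':((250,212),(315,150)),'green_cup':((280,117),(396,158)),'orange_cup':((368,120),(411,215)),'blue_case':((464,138),(417,308)),'mid_case':((198,135),(368,115)),'relay':((254,160),(355,148)),'screw_jar':((327,158),(368,192)),'terminal_block':((399,165),(375,252))}
if __name__=='__main__':
  out={}
  for i,n in enumerate(('top','side')):
    z=np.load(n+'1.npz'); shot(n)
    P,uv=cloud(n,z['d'],np.ones((400,640),bool)); print(n,'bench z',np.median(P[:,2]))
    for k,s in seeds.items():
      r=robot.silhouettes(k,n)
      best=[q for q in r if q['region'][s[i][1]-3:s[i][1]+4,s[i][0]-3:s[i][0]+4].any()]
      if not best: print(n,k,'MISS',[(q['conf'],q['bbox']) for q in r]); continue
      q=best[0]; X,_=cloud(n,z['d'],q['region']); X=X[X[:,2]>0.004]
      out[n+k]=q['region']
      zt=np.percentile(X[:,2],95); T=X[X[:,2]>zt-.006]
      (c,wh,a)=cv2.minAreaRect((T[:,:2]*1000).astype(np.float32))
      print(n,k,round(q['conf'],2),'ztop',round(zt*1000,1),'rect',np.round(c,1),np.round(wh,1),round(a,1),'mean',np.round(T.mean(0)*1000,1),len(T))
  np.savez('masks.npz',**out)
E
python3 m.py; python3 - <<'E'
import cv2,numpy as np
a=cv2.imread('pics/top1.png')[95:345,175:500]
cv2.imwrite('pics/crop1.png',cv2.resize(a,None,fx=2.4,fy=2.4,interpolation=cv2.INTER_CUBIC))
E
```

```text
top bench z 1.9279865876242752e-05
top green_driver 0.76 ztop 27.0 rect [ 419.8 -183.6] [104.3  23.9] 63.1 mean [ 420.5 -183.6   24.3] 342
top orange_driver 0.72 ztop 27.0 rect [459.1 174.4] [ 21.9 105.5] 21.7 mean [459.4 174.8  24.2] 324
top green_cup 0.67 ztop 86.6 rect [677.6 106.6] [41.1 41. ] 30.6 mean [676.8 106.6  85.1] 133
top orange_cup 0.8 ztop 86.8 rect [668.9 -93.5] [40.5 40.7] 88.8 mean [669.2 -93.9  85.1] 142
top blue_case 0.56 ztop 41.3 rect [ 630.6 -318.3] [91.8 67.2] 9.3 mean [ 630.  -318.3   38.7] 1034
top mid_case 0.58 ztop 78.6 rect [631.1 290.8] [66.2 91.8] 83.7 mean [630.2 290.8  76.2] 1111
top relay 0.91 ztop 76.7 rect [572.8 162. ] [33.5 49.7] 2.6 mean [572.1 161.9  74.5] 334
top screw_jar 0.73 ztop 62.4 rect [581.1  -2.4] [31.5 33.8] 90.0 mean [581.1  -2.6  59.8] 178
top terminal_block 0.94 ztop 34.6 rect [ 570.1 -169.5] [59.6 38.8] 81.7 mean [ 569.8 -169.5   31.6] 385
side bench z -2.0464161482269816e-05
side green_driver 0.66 ztop 26.1 rect [ 416.8 -186.3] [104.2  23.1] 61.7 mean [ 417.5 -187.    23.7] 342
side orange_driver 0.65 ztop 25.9 rect [457.9 172.6] [ 21.6 102.4] 21.5 mean [457.8 169.4  23.5] 171
side green_cup 0.7 ztop 85.9 rect [673.8 104.8] [39.8 41.6] 28.1 mean [674.2 104.9  84.4] 97
side orange_cup 0.63 ztop 85.8 rect [669.  -95.2] [41.8 39.1] 54.9 mean [668.6 -96.9  84.3] 121
side blue_case 0.96 ztop 40.6 rect [ 627.7 -317.4] [93.3 66.1] 8.7 mean [ 627.3 -319.4   38.5] 1332
side mid_case 0.92 ztop 78.3 rect [629.1 290. ] [66.8 91. ] 84.5 mean [629.5 287.9  76.4] 406
side relay 0.95 ztop 76.1 rect [570.  162.8] [33.9 53.3] 1.1 mean [569.8 160.   74.5] 163
side screw_jar 0.6 ztop 61.1 rect [577.6  -4.4] [29.5 30.4] 1.4 mean [577.4  -5.9  59.8] 104
side terminal_block 0.69 ztop 33.3 rect [ 567.5 -169.2] [60.9 37.5] 80.5 mean [ 567.5 -171.    30.9] 360
```

View pics/crop1.png

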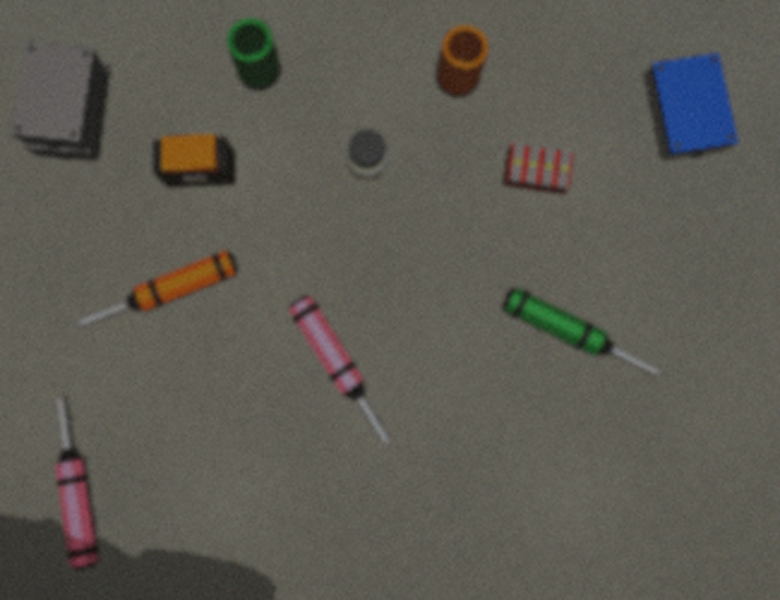

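The crop confirms the orange driver (blade left) and the green driver (blade right); both pinks are clearly separate. Heights match the text: 25, 86, 38, 76 mm. Next, the driver ends and axes from both views.

```bash
python3 - <<'E'
from h import *
M=np.load('masks.npz')
for k in('green_driver','orange_driver'):
  for n in('top','side'):
    z=np.load(n+'1.npz'); m=M[n+k]; X,uv=cloud(n,z['d'],m)
    H=X[X[:,2]>.018][:,:2]*1000; c=H.mean(0); a=np.linalg.svd(H-c,full_matrices=0)[2][0]
    v,u=np.nonzero(m); F=onz(n,np.c_[u,v],.0125)[:,:2]*1000
    s=(F-c)@a
    if abs(s.min())>abs(s.max()): a=-a; s=-s   # a -> blade
    perp=np.array([-a[1],a[0]]); sh=(H-c)@a
    off=(H-c)@perp; off=(np.percentile(off,2)+np.percentile(off,98))/2
    c=c+off*perp
    print(n,k,'blade dir',np.round(a,3),'az',round(np.degrees(np.arctan2(a[1],a[0])),1),'ends',np.round([s.min(),s.max()],1),'handle',np.round([sh.min(),sh.max()],1),
     'origin(butt)',np.round(c+a*(sh.min()+47.5),1),'origin(silh tip)',np.round(c+a*(s.max()-107.5),1))
E
```

```text
top green_driver blade dir [-0.448 -0.894] az -116.6 ends [-53.1 104.1] handle [-52.6  84. ] origin(butt) [ 422.2 -179.6] origin(silh tip) [ 421.4 -181.1]
side green_driver blade dir [-0.461 -0.887] az -117.4 ends [-62.6  95.4] handle [-55.4  93.6] origin(butt) [ 419.4 -182.5] origin(silh tip) [ 421.3 -178.7]
top orange_driver blade dir [-0.378  0.926] az 112.2 ends [-52.9 105. ] handle [-53.5  96.6] origin(butt) [461.5 169.7] origin(silh tip) [460.2 173. ]
side orange_driver blade dir [-0.388  0.922] az 112.8 ends [-56.7 111.3] handle [-51.   74.4] origin(butt) [459.3 167.7] origin(silh tip) [456.5 174.4]
```

>>> {"name": "carry_out", "arguments": {"dp": [[25,-32,0],[25,-32,0],[25,-32,0],[25,-32,0],[25,-32,0],[25,-32,0],[25,-32,0],[25,-32,0],[25,-32,0],[25,-32,0],[25,-32,0],[25,-32,0],[25,-32,0],[15,-32,0],[0,-38,0],[0,-38,0]], "rot": [[0,0,-6.5],[0,0,-6.5],[0,0,-6.5],[0,0,-6.5],[0,0,-6.5],[0,0,-6.5],[0,0,-6.5],[0,0,-6.5],[0,0,-6.5],[0,0,-6.5],[0,0,-6.5],[0,0,-6.5],[0,0,-6.5],[0,0,-6.5],[0,0,-6.5],[0,0,-6.5]], "hand": 0.45, "newtons": 60}}

```text
time_s: 2.43
tool_pos: [0.4972, 0.0927, 0.3047]
tcp_rot: [-179.3, -0.3, -31.9]
contact_force: [1.0, 0.2, 0.2]
gripper_width: 0.047
```

```bash
cat >> h.py <<'E'
from scipy.spatial.transform import Rotation as Ro
def plan(pos,R,v=38,w=6.5,show=True):
    """target TCP mm, R 3x3 (columns x,y,z); prints rows"""
    s=robot.read_state(); p=np.array(s['tool_pos'])*1000; Rc=Ro.from_euler('xyz',s['tcp_rot'],degrees=True)
    best=min((( Ro.from_matrix(np.c_[f*R[:,0],f*R[:,1],R[:,2]])*Rc.inv()).as_rotvec(degrees=True) for f in(1,-1)),key=np.linalg.norm)
    dp=np.array(pos)-p; n=int(max(1,np.ceil(np.linalg.norm(dp)/v),np.ceil(np.linalg.norm(best)/w)))
    print('pos',np.round(p,1),'dp',np.round(dp,1),'rot',np.round(best,1),'n',n,'each',np.round(dp/n,1),np.round(best/n,2))
    print('q',np.round(s['joint_positions'],0),'F',np.round(s['contact_force'],1),'w',round(float(s['gripper_width'])*1000,1),'t',round(float(s['time_s']),2))
def frame(d,x):
    d=np.array(d,float);d/=np.linalg.norm(d);x=np.array(x,float);x-=d*(x@d);x/=np.linalg.norm(x)
    return np.c_[x,np.cross(d,x),d]
def grasp(az,tilt):   # blade azimuth, tool leaning to the butt
    a=np.radians(az);t=np.radians(tilt);b=np.array([np.cos(a),np.sin(a),0])
    return frame(-np.array([0,0,1])*np.cos(t)+b*np.sin(t),[-b[1],b[0],0])
E
python3 - <<'E'
from h import *
R=grasp(-117,25); print(R)
P=np.array([426.4,-169.8,12.5]); T=P-66*R[:,2]; print(T); plan(T-100*R[:,2],R)
E
```

```text
[[ 8.91006524e-01 -4.11455125e-01 -1.91864676e-01]
 [-4.53990500e-01 -8.07526151e-01 -3.76555628e-01]
 [-2.51550943e-17  4.22618262e-01 -9.06307787e-01]]
[ 439.06306861 -144.94732852   72.31631394]
pos [497.2  92.7 304.7] dp [ -39.  -200.  -141.8] rot [-22.2  12.9   4.8] n 7 each [ -5.6 -28.6 -20.3] [-3.17  1.85  0.68]
q [-50.   1.  35. 106.  -1.  73. -46.] F [1.  0.2 0.2] w 47.0 t 2.43
```

>>> {"name": "carry_out", "arguments": {"dp": [[-6,-29,-20],[-6,-29,-20],[-6,-29,-20],[-6,-29,-20],[-6,-29,-20],[-6,-29,-20],[-4,-28,-20],[0,0,0]], "rot": [[-3.2,1.8,0.7],[-3.2,1.8,0.7],[-3.2,1.8,0.7],[-3.2,1.8,0.7],[-3.2,1.8,0.7],[-3.2,1.8,0.7],[-3.2,1.8,0.7],[0,0,0]]}}

```text
time_s: 3.1
tool_pos: [0.4551, -0.1286, 0.1648]
tcp_rot: [154.5, -0.9, -27.5]
contact_force: [-1.8, -0.3, -0.4]
gripper_width: 0.0468
```

```bash
python3 - <<'E'
from h import *
R=grasp(-117,25); P=np.array([426.4,-169.8,12.5]); T=P-66*R[:,2]; plan(T,R,20)
E
```

```text
pos [ 455.1 -128.6  164.8] dp [-16.1 -16.4 -92.5] rot [0.9 0.5 0.6] n 5 each [ -3.2  -3.3 -18.5] [0.17 0.11 0.11]
q [-41.  15.  42. 116.  15.  65. -34.] F [-1.8 -0.3 -0.4] w 46.8 t 3.1
```

>>> {"name": "carry_out", "arguments": {"dp": [[-4,-4,-18],[-4,-4,-18],[-3,-3,-18],[-3,-3,-18],[-2,-2,-15],[0,0,-3],[0,0,0]], "rot": [[0.3,0.1,0.1],[0.3,0.1,0.1],[0.3,0.1,0.1],[0,0.1,0.1],[0,0,0],[0,0,0],[0,0,0]]}}

```text
time_s: 3.68
tool_pos: [0.4402, -0.1448, 0.0721]
tcp_rot: [155.3, -0.2, -27.2]
contact_force: [-0.1, -0.1, 0.6]
gripper_width: 0.0469
```

```bash
python3 - <<'E'
from h import *
R=grasp(-117,25); P=np.array([426.4,-169.8,12.5]); T=P-66*R[:,2]; plan(T,R,20)
p,d=shot('side','s2.png'); a=cv2.imread('pics/s2.png')[190:330,220:400]; cv2.imwrite('pics/s2c.png',cv2.resize(a,None,fx=4,fy=4))
E
```

```text
pos [ 440.2 -144.8   72.1] dp [-1.1 -0.2  0.2] rot [-0.2  0.3  0.2] n 1 each [-1.1 -0.2  0.2] [-0.17  0.35  0.23]
q [-36.  23.  40. 121.  10.  52. -31.] F [-0.1 -0.1  0.6] w 46.9 t 3.68
```

View pics/s2c.png

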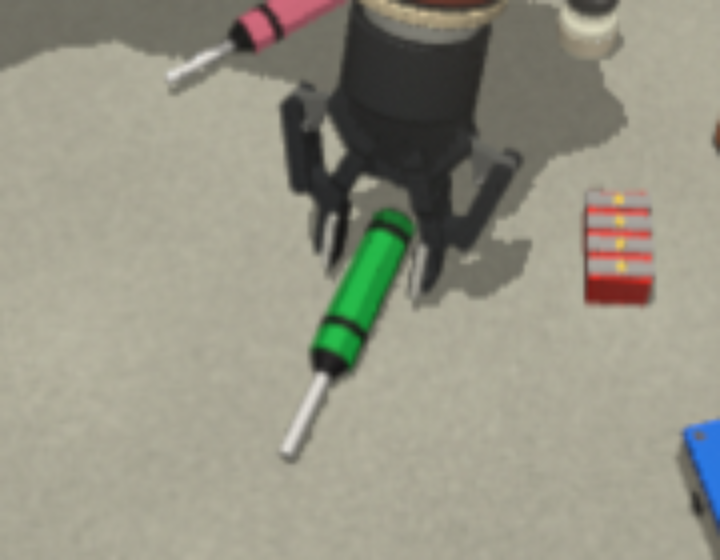

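The fingers straddle the rear half of the green handle (crop ~(380,240)), centred on it and clear of everything else. I'll close the gripper.

>>> {"name": "carry_out", "arguments": {"dp": [[0,0,0],[0,0,0],[0,0,0],[0,0,0],[0,0,0],[0,0,0]], "rot": [[0,0,0],[0,0,0],[0,0,0],[0,0,0],[0,0,0],[0,0,0]], "hand": 1, "newtons": 60}}

```text
time_s: 4.23
tool_pos: [0.4434, -0.1433, 0.0758]
tcp_rot: [155.6, -0.5, -27.1]
contact_force: [0.0, 0.0, -0.8]
gripper_width: 0.0237
```

```bash
python3 - <<'E'
from h import *
R=grasp(-117,25); P=np.array([426.4,-169.8,12.5]); T=P-66*R[:,2]; plan(T+[0,0,200],R,38)
E
```

```text
pos [ 443.4 -143.3   75.8] dp [ -4.4  -1.7 196.5] rot [-0.3  0.7  0.1] n 6 each [-0.7 -0.3 32.7] [-0.05  0.12  0.02]
q [-36.  23.  40. 120.  10.  52. -31.] F [ 0.   0.  -0.8] w 23.7 t 4.23
```

>>> {"name": "carry_out", "arguments": {"dp": [[0,0,20],[0,0,30],[0,0,35],[0,0,30],[5,5,15],[5,5,15],[5,5,15],[5,5,15],[5,5,15],[5,5,10],[5,5,10],[5,5,5]], "rot": [[0,0,0],[0,0,0],[0,0,0],[2.7,-1.4,0],[5.8,-3,0],[5.8,-3,0],[5.8,-3,0],[5.8,-3,0],[5.8,-3,0],[5.8,-3,0],[5.8,-3,0],[5.8,-3,0]]}}

```text
time_s: 5.23
tool_pos: [0.4843, -0.1019, 0.3056]
tcp_rot: [-146.7, -1.6, -27.3]
contact_force: [-0.9, 0.6, -1.6]
gripper_width: 0.0233
```

```bash
python3 - <<'E'
from h import *
a=np.radians(-117);b=np.array([np.cos(a),np.sin(a),0]);t=np.radians(25)
R=frame(-b*np.cos(t)-np.array([0,0,np.sin(t)]),[-b[1],b[0],0])
plan(np.array([560,0,280]),R)
E
```

```text
pos [ 484.3 -101.9  305.6] dp [ 75.7 101.9 -25.6] rot [ 28.9 -13.1   0.7] n 5 each [15.1 20.4 -5.1] [ 5.78 -2.62  0.14]
q [-33.  -4.  58. 114. -32.  69.  10.] F [-0.9  0.6 -1.6] w 23.3 t 5.23
```

>>> {"name": "carry_out", "arguments": {"dp": [[16,20,-4],[16,20,-4],[16,20,-4],[16,20,-4],[12,20,-4],[0,0,0]], "rot": [[5.8,-2.6,0.1],[5.8,-2.6,0.1],[5.8,-2.6,0.1],[5.8,-2.6,0.1],[5.8,-2.6,0.1],[0,0,0]]}}

```text
time_s: 5.73
tool_pos: [0.5626, -0.0072, 0.2899]
tcp_rot: [-113.7, -0.4, -28.2]
contact_force: [-1.2, -0.6, -2.2]
gripper_width: 0.023
```

```bash
cat >> h.py <<'E'
def driver_axis(n,p,d,ctr,col):
    """3D points of a coloured handle (hue range) near ctr (mm): fit line, returns point, dir(up)"""
    hsv=cv2.cvtColor(p,cv2.COLOR_RGB2HSV); m=cv2.inRange(hsv,(col[0],90,40),(col[1],255,255))>0
    m=cv2.erode(m.astype(np.uint8),np.ones((2,2)))>0
    X,uv=cloud(n,d,m); X=X*1000; k=np.linalg.norm(X-np.array(ctr),axis=1)<90; X=X[k]
    c=X.mean(0); a=np.linalg.svd(X-c,full_matrices=0)[2][0]; a*=np.sign(a[2]); s=(X-c)@a
    return c,a,s.min(),s.max(),len(X)
E
python3 - <<'E'
from h import *
a=np.radians(-117);b=np.array([np.cos(a),np.sin(a),0]);t=np.radians(25)
R=frame(-b*np.cos(t)-np.array([0,0,np.sin(t)]),[-b[1],b[0],0])
plan(np.array([560,0,280]),R)
s=robot.read_state();Rc=Ro.from_euler('xyz',s['tcp_rot'],degrees=True).as_matrix();g=s['tool_pos']*1000+66*Rc[:,2];print('gp',g)
for n in('side','top'):
    p,d=shot(n,n+'3.png'); print(n,driver_axis(n,p,d,g,(45,80)))
E
```

```text
pos [562.6  -7.2 289.9] dp [-2.6  7.2 -9.9] rot [-1.   1.   1.2] n 1 each [-2.6  7.2 -9.9] [-1.01  0.95  1.18]
q [-24.  19.  55. 118. -83.  86.  40.] F [-1.2 -0.6 -2.2] w 23.0 t 5.73
gp [591.29922764  45.96005157 263.45631997]
side (array([589.12656111,  37.01499052, 291.31131261]), array([-0.96461348,  0.19664384,  0.17564749]), np.float64(-10.236217059612594), np.float64(10.10350502144336), 26)
top (array([585.37837808,  41.20276451, 294.04533588]), array([-0.2465445 ,  0.92755471,  0.28081679]), np.float64(-14.305102661588412), np.float64(11.296234632036468), 44)
```

View pics/side3.png

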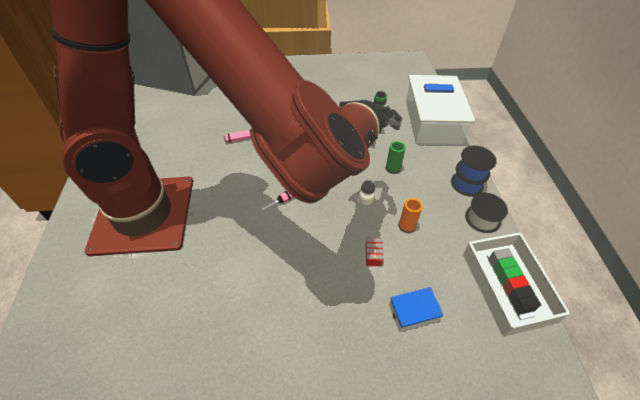

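The arm is at left-centre. The green butt shows upright in the jaws at (380,98), above and short of the green cup (396,158). q5 is near its limit, so I'll yaw the tool toward radial while moving.

```bash
cat >> h.py <<'E'
def up(az,tilt):  # tool leans `tilt` below horizontal, pointing to az; a held driver stands upright
    a=np.radians(az);t=np.radians(tilt);c=np.array([np.cos(a),np.sin(a),0])
    return frame(c*np.cos(t)-np.array([0,0,np.sin(t)]),[-c[1],c[0],0])
E
python3 - <<'E'
from h import *
R=up(43,25); plan(np.array([676,106,255])-66*R[:,2],R)
E
```

```text
pos [561.9 -10.4 291.8] dp [70.4 75.6 -8.9] rot [ -0.4   1.  -18.7] n 3 each [23.5 25.2 -3. ] [-0.13  0.33 -6.24]
q [-24.  18.  55. 118. -82.  85.  40.] F [ 0.8  0.2 -1.6] w 23.3 t 5.83
```

Yaw first, then translate.

>>> {"name": "carry_out", "arguments": {"dp": [[0,5,0],[5,5,0],[10,10,0],[15,15,-2],[20,20,-3],[20,20,-3],[0,0,0]], "rot": [[0,0.5,-6],[0,0.5,-6],[0,0,-6],[0,0,-1],[0,0,0],[0,0,0],[0,0,0]]}}

```text
time_s: 6.42
tool_pos: [0.591, 0.017, 0.2944]
tcp_rot: [-116.4, -0.2, -46.4]
contact_force: [-0.9, -0.1, -2.0]
gripper_width: 0.0231
```

```bash
python3 - <<'E'
from h import *
R=up(43,25); plan(np.array([676,106,255])-66*R[:,2],R)
s=robot.read_state();Rc=Ro.from_euler('xyz',s['tcp_rot'],degrees=True).as_matrix();g=s['tool_pos']*1000+66*Rc[:,2];print('gp',g)
for n in('side','top'):
    p,d=shot(n,n+'4.png'); print(n,driver_axis(n,p,d,g,(45,80)))
a=cv2.imread('pics/top4.png')[40:160,220:360]; b=cv2.imread('pics/side4.png')[60:180,330:470]
cv2.imwrite('pics/c4.png',np.hstack([cv2.resize(a,(390,334)),cv2.resize(b,(390,334))]))
E
```

```text
pos [591.   17.  294.4] dp [ 41.2  48.2 -11.5] rot [ 1.1 -0.9 -0.6] n 2 each [20.6 24.1 -5.7] [ 0.56 -0.46 -0.29]
q [ -5.   4.  22. 125. -85.  52.  29.] F [-0.9 -0.1 -2. ] w 23.1 t 6.42
gp [633.87783683  57.65676719 264.99923351]
side (array([630.14434594,  48.44291402, 250.2066606 ]), array([0.02327613, 0.03479742, 0.9991233 ]), np.float64(-46.70780207339078), np.float64(47.47376648542754), 62)
top (array([627.54023679,  53.75964524, 284.39855651]), array([0.05331061, 0.13906275, 0.98884758]), np.float64(-54.45169842630963), np.float64(19.95293363793884), 65)
```

View pics/c4.png

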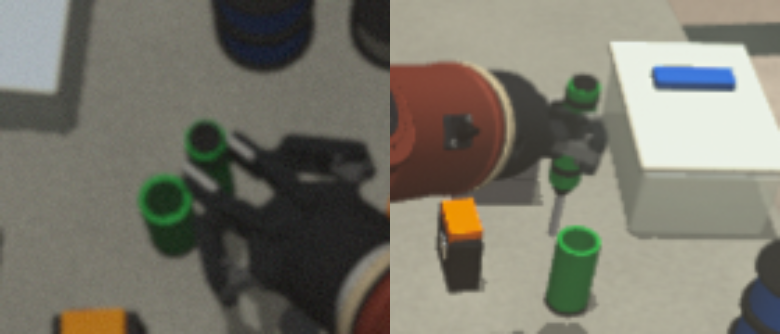

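The top crop shows the butt at (207,140) beside the green cup (167,198). The side crop shows the driver hanging upright with its blade down. I'll yaw further, to az 30, to come off the q5 limit.

>>> {"name": "carry_out", "arguments": {"dp": [[0,5,0],[5,7,0],[10,10,-2],[12,12,-2],[12,12,-2],[0,0,0]], "rot": [[0.5,-0.5,-5],[0.5,-0.5,-5],[0,0,-5],[0,0,0],[0,0,0],[0,0,0]]}}

```text
time_s: 7.02
tool_pos: [0.6028, 0.027, 0.3073]
tcp_rot: [-116.7, -2.5, -48.9]
contact_force: [-0.1, 0.5, -1.3]
gripper_width: 0.0235
```

```bash
python3 - <<'E'
from h import *
R=up(28,25); plan(np.array([676,106,255])-66*R[:,2],R)
E
```

```text
pos [602.8  27.  307.3] dp [ 20.4  50.9 -24.4] rot [  3.   0. -13.] n 3 each [ 6.8 17.  -8.1] [ 1.    0.   -4.35]
q [-44.   0.  58. 126. -86.  47.  28.] F [-0.1  0.5 -1.3] w 23.5 t 7.02
```

```bash
cat > fk.py <<'E'
import numpy as np, itertools
from scipy.optimize import least_squares
from scipy.spatial.transform import Rotation as Ro
D=[([-81.715,19.091,2.286,83.961,-.768,76.965,-3.352],[157,631,304],[180,0,76]),
([-50,1,35,106,-1,73,-46],[497.2,92.7,304.7],[-179.3,-.3,-31.9]),
([-41,15,42,116,15,65,-34],[455.1,-128.6,164.8],[154.5,-.9,-27.5]),
([-36,23,40,121,10,52,-31],[440.2,-144.8,72.1],[155.3,-.2,-27.2]),
([-33,-4,58,114,-32,69,10],[484.3,-101.9,305.6],[-146.7,-1.6,-27.3]),
([-24,19,55,118,-83,86,40],[562.6,-7.2,289.9],[-113.7,-.4,-28.2]),
([-5,4,22,125,-85,52,29],[591,17,294.4],[-116.4,-.2,-46.4]),
([-44,0,58,126,-86,47,28],[602.8,27,307.3],[-116.7,-2.5,-48.9])]
def fk(q,P,sg):
    q=np.array(q)*sg; R=Ro.from_euler('z',P[0],degrees=True); p=np.zeros(3)
    for i in range(7):
        R=R*Ro.from_euler('zyzyzyz'[i],q[i],degrees=True)
        if i in(0,2,4,6): p=p+R.apply([P[5+i//2] if i<6 else 0,0,P[1+i//2]])
    R=R*Ro.from_euler('z',P[8],degrees=True)
    return p,R
LO=np.array([-147.57,-21.85,-74.77,14.55,-85.83,4.83,-152.11]);HI=np.array([147.57,119.76,79.35,137.4,265.84,119.75,152.11])
LO=LO+1.5;HI=HI-1.5
def res(P,sg):
    r=[]
    for q,p,e in D:
        pp,R=fk(q,P,sg); r+=list((pp-p)/10)+list((Ro.from_euler('xyz',e,degrees=True)*R.inv()).as_rotvec(degrees=True))
    return np.array(r)
if __name__=='__main__':
    out=[]
    for s in itertools.product((1,-1),repeat=4):
      for b in(0,90,180,-90):
       for t in (0,90,180,-90):
        sg=np.array([s[0],1,s[1],1,s[2],1,s[3]])
        f=least_squares(res,[b,360,450,450,350,0,0,0,t],args=(sg,),max_nfev=15); out.append((f.cost,tuple(sg),f.x))
    out.sort(key=lambda o:o[0])
    for o in out[:3]: print(o[0],o[1],np.round(o[2],1))
    np.savez('fk.npz',P=out[0][2],sg=out[0][1])
    print(np.round(res(out[0][2],np.array(out[0][1])).reshape(-1,6),1))
E
time python3 fk.py
```

```text
13.19643924292222 (np.int64(-1), np.int64(1), np.int64(-1), np.int64(1), np.int64(-1), np.int64(1), np.int64(-1)) [  -1.4  270.8  474.   503.5  304.4  -31.3   32.2  -14.8 -181. ]
13.196439242922281 (np.int64(-1), np.int64(1), np.int64(-1), np.int64(1), np.int64(-1), np.int64(1), np.int64(-1)) [ -1.4 270.8 474.  503.5 304.4 -31.3  32.2 -14.8 179. ]
13.196439242922741 (np.int64(-1), np.int64(1), np.int64(-1), np.int64(1), np.int64(-1), np.int64(1), np.int64(-1)) [  -1.4  270.8  474.   503.5  304.4  -31.3   32.2  -14.8 -181. ]
[[-2.7  0.4  0.1  0.  -0.   0.4]
 [-0.8  1.3  0.4  0.  -0.5 -0.2]
 [-0.7  0.9 -0.5  0.2 -1.1  0.1]
 [-0.9  0.8 -1.  -0.3 -0.7  0.5]
 [-0.2 -1.   0.8  0.2 -0.1  0.6]
 [-0.  -0.6  0.1  0.3  1.1  0.6]
 [ 0.8  0.9 -0.6  0.9 -0.4  1.1]
 [ 0.7 -0.7  0.8 -0.1  0.5  0.7]]
real	2m8.542s
user	2m8.737s
sys	0m0.223s
```

```bash
cat > ik.py <<'E'
from fk import *
z=np.load('fk.npz');P=z['P'];sg=z['sg']
def up(az,tilt,f=1):
    a=np.radians(az);t=np.radians(tilt);c=np.array([np.cos(a),np.sin(a),0]);d=c*np.cos(t)-np.array([0,0,np.sin(t)])
    x=f*np.array([-c[1],c[0],0]);return np.c_[x,np.cross(d,x),d]
def ik(p,R,q0):
    T=Ro.from_matrix(R)
    def r(q):
        pp,Rq=fk(q,P,sg); m=np.minimum(q-LO,HI-q)
        return np.r_[(pp-p)/5,(T*Rq.inv()).as_rotvec(degrees=True),.01*np.maximum(0,25-m)]
    s=least_squares(r,np.clip(q0,LO+.1,HI-.1),bounds=(LO,HI),max_nfev=60); e=r(s.x)
    return np.abs(e[:6]).max(),s.x,np.minimum(s.x-LO,HI-s.x).min()
if __name__=='__main__':
    rng=np.random.default_rng(0)
    for az in(60,40,20,0,-30,-60,-90):
      for f in(1,-1):
       for zz in (135,255):
        R=up(az,25,f); p=np.array([676,106,zz])-66*R[:,2]; best=None
        for k in range(5):
            q0=np.array([-10,20,rng.uniform(-50,50),110,rng.uniform(-80,90),60,rng.uniform(-90,90)])
            o=ik(p,R,q0)
            key=(o[0]>1,-o[2])
            if best is None or key<best[0]: best=(key,o)
        o=best[1]; print(az,f,zz,'err',round(o[0],1),'margin',round(o[2],1),np.round(o[1]))
E
time python3 ik.py
```

```text
60 1 135 err 0.0 margin 10.5 [  51.   32.  -38.  114.  -66.   50. -140.]
60 1 255 err 0.0 margin 0.6 [ -40.   32.   65.  112.  264.   87. -148.]
60 -1 135 err 0.0 margin 21.8 [ 57.  34. -44. 114. -62.  48.  38.]
60 -1 255 err 0.0 margin 23.2 [ 62.  22. -49. 112. -61.  55.  26.]
40 1 135 err 0.0 margin 9.0 [  20.   19.   -9.  127.  255.   47. -127.]
40 1 255 err 8.3 margin 0.0 [-84. -20.  75. 127. -30.  13. 151.]
40 -1 135 err 0.0 margin 9.0 [ 20.  19.  -8. 127. 255.  47.  53.]
40 -1 255 err 0.0 margin 0.0 [ 85.  11. -73. 127. -84.  40.  32.]
20 1 135 err 0.0 margin 0.6 [  -0.   13.   -1.  135.  212.   36. -109.]
20 1 255 err 0.0 margin 3.3 [  -8.   -2.    6.  133.  231.   22. -132.]
20 -1 135 err 0.0 margin 0.6 [ -0.  13.  -1. 135. 212.  36.  71.]
20 -1 255 err 0.0 margin 3.1 [ 15.  -2. -16. 133. 235.  24.  45.]
0 1 135 err 0.0 margin 0.2 [-19.  12.   1. 136. 154.  35. -76.]
0 1 255 err 0.0 margin 2.7 [-38.  -3.  19. 133. 131.  22. -51.]
0 -1 135 err 18.9 margin 0.0 [  63.   -3.  -73.  131.   53.    6. -151.]
0 -1 255 err 8.4 margin 0.0 [ 58. -20. -65. 132. -84.   6. -24.]
-30 1 135 err 0.0 margin 14.1 [-31.  22.  -4. 122.  96.  56. -50.]
-30 1 255 err 0.0 margin 16.4 [-33.  10.  -2. 119.  85.  55. -33.]
-30 -1 135 err 0.0 margin 14.1 [-37.  22.   2. 122.  95.  54. 129.]
-30 -1 255 err 0.0 margin 3.9 [-17.  11. -18. 120.  88.  56. 147.]
-60 1 135 err 0.0 margin 38.8 [-34.  36.  -5.  97.  69.  79. -44.]
-60 1 255 err 0.0 margin 38.6 [-46.  28.  10.  95.  62.  80. -32.]
-60 -1 135 err 0.0 margin 17.9 [ -8.  43. -38.  97.  86.  94. 133.]
-60 -1 255 err 0.0 margin 7.8 [ -5.  34. -42.  95.  82.  96. 143.]
-90 1 135 err 0.0 margin 24.4 [-53.  57.  32.  68.  30.  94. -33.]
-90 1 255 err 0.0 margin 20.7 [-59.  53.  45.  65.  26.  98. -22.]
-90 -1 135 err 0.0 margin 13.4 [-29.  53.  -8.  67.  57. 105. 136.]
-90 -1 255 err 0.0 margin 5.2 [-33.  46.  -1.  64.  54. 108. 145.]
real	0m16.524s
user	0m16.884s
sys	0m0.164s
```

```bash
cat > sim.py <<'E'
from ik import *
from plant import robot
s=robot.read_state();q=np.array(s['joint_positions']);Rc=Ro.from_euler('xyz',s['tcp_rot'],degrees=True);p=s['tool_pos']*1000
def step(p,R,q,n=8):
    global pc,Rcur
    w=(R*Rcur.inv()).as_rotvec(); p0=pc.copy(); R0=Rcur; dp=p-p0; 
    for i in range(1,n+1):
        T=Ro.from_rotvec(w*i/n)*R0; t=p0+dp*i/n
        def r(x):
            a,b=fk(x,P,sg); return np.r_[(a-t)/5,(T*b.inv()).as_rotvec(degrees=True),.01*(x-q)]
        o=least_squares(r,np.clip(q,LO+.1,HI-.1),bounds=(LO,HI),max_nfev=40); q=o.x
    pc,Rcur=p,R
    e=r(q)[:6]; print('err',round(np.abs(e).max(),1),'q',np.round(q),'rot total',np.round(np.degrees(w)),'xyz',np.round(p)); return q
pc,Rcur=p,Rc
def tilt(Rm,ang):  # turn about the tool's own jaw axis
    x=Rm.as_matrix()[:,0]; return Ro.from_rotvec(np.radians(ang)*x)*Rm
if __name__=='__main__':
    A=tilt(Rc,-65); B=tilt(Rc,65); A=min((A,B),key=lambda r:r.as_matrix()[2,2]); print(A.as_matrix()[:,2])
    sgn=-1 if A is not B else 1
    q=step(np.array([560,-60,310]),A,q)
    for dz,fin in((-86,-45),):
        R2=Ro.from_euler('z',dz,degrees=True)*A; q=step(np.array([560,-100,310]),R2,q)
        R3=Ro.from_matrix(up(fin,25,-1)); q=step(np.array([620,110,310]),R3,q)
        q=step(np.array([676,106,255])-66*R3.as_matrix()[:,2],R3,q); q=step(np.array([676,106,130])-66*R3.as_matrix()[:,2],R3,q)
E
python3 sim.py
```

```text
[ 0.00594253 -0.05163264 -0.99864847]
err 0.0 q [-38.  10.  44.  98.  -4.  74. -42.] rot total [-43.  49.  -3.] xyz [560 -60 310]
err 0.0 q [ -40.   16.   54.   95.  -12.   79. -119.] rot total [  0.  -0. -86.] xyz [ 560 -100  310]
err 20.5 q [ -89.   41.   78.  100.    9.   51. -151.] rot total [-46. -49.   1.] xyz [620 110 310]
err 19.0 q [ -90.   47.   78.  100.    3.   48. -151.] rot total [0. 0. 0.] xyz [634. 148. 283.]
err 8.3 q [ -96.   66.   78.  116.  -21.   24. -151.] rot total [0. 0. 0.] xyz [634. 148. 158.]
```

Kinematics fit: this grip ends against the q5 limit at the green cup. With the jaws turned half round and the tool pointing to -y, there is ample margin. So I'll lay the green driver down in free space with its blade at az 130, regrasp it flipped, and come in from that side.

>>> {"name": "carry_out", "arguments": {"dp": [[-4,-8,0],[-4,-8,0],[-4,-8,0],[-4,-8,0],[-4,-8,0],[-4,-8,0],[-4,-9,0],[-4,-9,0],[-5,-9,0],[-5,-9,0]], "rot": [[-4.3,4.9,-0.3],[-4.3,4.9,-0.3],[-4.3,4.9,-0.3],[-4.3,4.9,-0.3],[-4.3,4.9,-0.3],[-4.3,4.9,-0.3],[-4.3,4.9,-0.3],[-4.3,4.9,-0.3],[-4.3,4.9,-0.3],[-4.3,4.9,-0.3]]}}

```text
time_s: 7.85
tool_pos: [0.5566, -0.0621, 0.3092]
tcp_rot: [-178.0, -2.6, -50.4]
contact_force: [-0.4, -0.6, -1.4]
gripper_width: 0.0235
```

>>> {"name": "carry_out", "arguments": {"dp": [[-3,-7,-5],[-3,-7,-5],[-3,-7,-5],[-3,-7,-5],[-3,-7,-5],[-3,-7,-5],[-3,-7,-5],[-3,-7,-5],[-3,-7,-5],[-3,-7,-5],[-3,-7,-5],[-3,-7,-5],[0,0,-5],[0,0,-5]], "rot": [[0,0,-6.5],[0,0,-6.5],[0,0,-6.5],[0,0,-6.5],[0,0,-6.5],[0,0,-6.5],[0,0,-6.5],[0,0,-6.5],[0,0,-6.5],[0,0,-6.5],[0,0,-6.5],[0,0,-6.5],[0,0,-6.5],[0,0,-6.5]]}}

```text
time_s: 9.02
tool_pos: [0.512, -0.1658, 0.2413]
tcp_rot: [-178.7, -3.0, -147.1]
contact_force: [-0.4, 0.3, -0.7]
gripper_width: 0.0231
```

```bash
python3 - <<'E'
from h import *
R=grasp(130,25); print(R[:,2]); plan(np.array([500,-115,16.5])-66*R[:,2],R)
E
```

```text
[-0.27165378  0.32374437 -0.90630779]
pos [ 512.  -165.8  241.3] dp [   5.9   29.5 -165. ] rot [22.9 13.2  6.3] n 5 each [  1.2   5.9 -33. ] [4.58 2.65 1.25]
q [ -41.   15.   61.  106.  -10.   68. -124.] F [-0.4  0.3 -0.7] w 23.1 t 9.02
```

>>> {"name": "carry_out", "arguments": {"dp": [[1,6,-20],[1,6,-20],[1,6,-20],[2,6,-20],[1,5,-20],[0,0,-20],[0,0,-15],[0,0,0]], "rot": [[4.6,2.6,1.2],[4.6,2.6,1.2],[4.6,2.6,1.2],[4.6,2.6,1.2],[4.6,2.6,1.2],[0,0,0],[0,0,0],[0,0,0]]}}

```text
time_s: 9.68
tool_pos: [0.5171, -0.1402, 0.103]
tcp_rot: [153.8, 0.3, -141.4]
contact_force: [-1.4, 1.1, -1.4]
gripper_width: 0.0234
```

```bash
python3 - <<'E'
from h import *
R=grasp(130,25); plan(np.array([500,-115,16.5])-66*R[:,2],R)
p,d=shot('side','s5.png')
s=robot.read_state();Rc=Ro.from_euler('xyz',s['tcp_rot'],degrees=True).as_matrix();g=s['tool_pos']*1000+66*Rc[:,2];print('gp',g)
for n in('side','top'):
    p,d=shot(n); print(n,driver_axis(n,p,d,g-50*Rc[:,1]*0,(45,80)))
E
```

```text
pos [ 517.1 -140.2  103. ] dp [  0.9   3.9 -26.6] rot [-1.1 -0.5  1.4] n 1 each [  0.9   3.9 -26.6] [-1.08 -0.49  1.43]
q [-15.  38.  44.  99. -36.  82. -98.] F [-1.4  1.1 -1.4] w 23.4 t 9.68
gp [ 499.5528596  -117.69780734   45.1024657 ]
side (array([ 480.8166207 , -102.64623115,   54.16441648]), array([-0.610929  ,  0.79110475,  0.03031555]), np.float64(-55.657611259698704), np.float64(37.187025704547075), 178)h.py:40: RuntimeWarning: Mean of empty slice.
  c=X.mean(0); a=np.linalg.svd(X-c,full_matrices=0)[2][0]; a*=np.sign(a[2]); s=(X-c)@a
  ret = um.true_divide(
Traceback (most recent call last):
  File "h.py", line 40, in driver_axis
    c=X.mean(0); a=np.linalg.svd(X-c,full_matrices=0)[2][0]; a*=np.sign(a[2]); s=(X-c)@a
                   ~~~~~~~~~~~~~~~~~~~~~~~~~~~~~~~~~~~~~^^^
IndexError: index 0 is out of bounds for axis 0 with size 0
```

>>> {"name": "carry_out", "arguments": {"dp": [[0,2,-8],[0,2,-8],[0,0,-5],[0,0,-3],[0,0,-1],[0,0,0]], "rot": [[0,0,0],[0,0,0],[0,0,0],[0,0,0],[0,0,0],[0,0,0]]}}

```text
time_s: 10.33
tool_pos: [0.5209, -0.1351, 0.0842]
tcp_rot: [154.4, 0.8, -141.3]
contact_force: [-0.6, 0.5, -1.3]
gripper_width: 0.0231
```

>>> {"name": "carry_out", "arguments": {"dp": [[0,0,-1],[0,0,-1],[0,0,-1]], "rot": [[0,0,0],[0,0,0],[0,0,0]]}}

```text
time_s: 10.58
tool_pos: [0.5211, -0.1351, 0.0814]
tcp_rot: [154.4, 0.9, -141.2]
contact_force: [-0.7, -0.7, 0.4]
gripper_width: 0.0231
```

>>> {"name": "carry_out", "arguments": {"dp": [[0,0,-2],[0,0,-2],[0,0,-1],[0,0,-1]], "rot": [[0,0,0],[0,0,0],[0,0,0],[0,0,0]]}}

```text
time_s: 10.92
tool_pos: [0.5212, -0.1353, 0.0749]
tcp_rot: [154.5, 0.9, -141.3]
contact_force: [-0.0, -0.7, -0.4]
gripper_width: 0.0237
```

>>> {"name": "carry_out", "arguments": {"dp": [[0,0,-1],[0,0,-1],[0,0,0]], "rot": [[0,0,0],[0,0,0],[0,0,0]]}}

```text
time_s: 11.17
tool_pos: [0.5212, -0.1354, 0.0741]
tcp_rot: [154.4, 0.9, -141.3]
contact_force: [-0.5, -1.1, -0.3]
gripper_width: 0.0233
```

```bash
python3 - <<'E'
from h import *
p,d=shot('side','s6.png'); n='side'
c,a,lo,hi,k=driver_axis(n,p,d,[500,-115,20],(45,80)); print(c,a,lo,hi,k)
hsv=cv2.cvtColor(p,cv2.COLOR_RGB2HSV); m=cv2.inRange(hsv,(45,90,40),(80,255,255))>0
X,_=cloud(n,d,m);X*=1000;X=X[np.linalg.norm(X-[500,-115,20],axis=1)<90];print(np.percentile(X[:,2],[2,50,98]))
E
```

```text
[484.87152887 -97.20343769  23.66812128] [-0.60674602  0.79465145  0.01970625] -56.34061457600309 37.20949350389757 166
[12.32801168 23.59756758 60.81769506]
```

>>> {"name": "carry_out", "arguments": {"dp": [[0,0,-2],[0,0,-2],[0,0,0]], "rot": [[0,0,0],[0,0,0],[0,0,0]]}}

```text
time_s: 11.47
tool_pos: [0.5212, -0.1357, 0.0743]
tcp_rot: [154.2, 1.1, -141.3]
contact_force: [0.5, -0.4, -0.7]
gripper_width: 0.0231
```

>>> {"name": "carry_out", "arguments": {"dp": [[0,0,0],[0,0,0],[0,0,0],[0,0,0],[4,-5,15],[8,-10,27],[8,-10,27],[5,-5,27]], "rot": [[0,0,0],[0,0,0],[0,0,0],[0,0,0],[0,0,0],[0,0,0],[0,0,0],[0,0,0]], "hand": 0.45}}

```text
time_s: 12.13
tool_pos: [0.5431, -0.1631, 0.1665]
tcp_rot: [153.6, 0.6, -141.2]
contact_force: [0.5, 0.3, -0.8]
gripper_width: 0.0474
```

```bash
python3 - <<'E'
from h import *
p,d=shot('side','s7.png'); n='side'
r=robot.silhouettes('green_driver',n)
for q in r[:2]:
    m=q['region']; X,_=cloud(n,d,m); H=X[X[:,2]>.018]*1000; H=H[H[:,2]<40]; v,u=np.nonzero(m)
    if len(H)<20: print(q['conf'],q['bbox']); continue
    c=H[:,:2].mean(0); a=np.linalg.svd(H[:,:2]-c,full_matrices=0)[2][0]; F=onz(n,np.c_[u,v],.0125)[:,:2]*1000; 
    if a[1]<0:a=-a
    s=(F-c)@a; print(q['conf'],q['bbox'],'c',c,'a',a,np.degrees(np.arctan2(a[1],a[0])),'ends',s.min(),s.max(),'tip',c+a*s.max(),'z98',np.percentile(H[:,2],98))
plan(np.array([520,-100,200]),grasp(130,0))
E
```

```text
0.63 [317.9, 214.4, 355.6, 244.7] c [ 492.54960513 -104.08380716] a [-0.61046939  0.79203985] 127.62345099841158 ends -47.81740199799546 69.10525005677535 tip [450.36296496 -49.34969552] z98 26.83226755725123
pos [ 544.9 -164.3  169.7] dp [-24.9  64.3  30.3] rot [-20.7 -15.9   1. ] n 5 each [-5.  12.9  6.1] [-4.13 -3.17  0.2 ]
q [ -13.   36.   46.   92.  -34.   90. -100.] F [ 0.2 -1.2 -0.1] w 47.2 t 12.23
```

>>> {"name": "carry_out", "arguments": {"dp": [[-5,8,6],[-5,8,6],[-5,8,6],[-5,8,6],[0,8,6],[0,0,0],[0,0,0],[0,0,0],[0,0,0],[0,0,0],[0,0,0],[0,0,0],[0,0,0],[0,0,0],[0,0,0],[0,0,0],[0,0,0],[0,0,0]], "rot": [[-4.2,-3.2,0.2],[-4.2,-3.2,0.2],[-4.2,-3.2,0.2],[-4.2,-3.2,0.2],[-4.2,-3.2,0.2],[0,0,7],[0,0,7],[0,0,7],[0,0,7],[0,0,7],[0,0,7],[0,0,7],[0,0,7],[0,0,7],[0,0,7],[0,0,7],[0,0,7],[0,0,7]]}}

```text
time_s: 13.73
tool_pos: [0.5195, -0.1096, 0.1858]
tcp_rot: [-179.1, 0.1, -47.2]
contact_force: [-0.2, -0.2, -0.7]
gripper_width: 0.0471
```

>>> {"name": "carry_out", "arguments": {"dp": [[0,0,0],[0,0,0],[0,0,0],[0,0,0],[0,0,0],[0,0,0],[0,0,0],[0,0,0],[0,0,0],[0,0,0],[0,0,0],[0,0,0]], "rot": [[0,0,7],[0,0,7],[0,0,7],[0,0,7],[0,0,7],[0,0,7],[0,0,7],[0,0,7],[0,0,7],[0,0,7],[0,0,7],[0,0,7]]}}

```text
time_s: 14.73
tool_pos: [0.5139, -0.1056, 0.1762]
tcp_rot: [-178.9, 0.7, 38.7]
contact_force: [0.7, 0.5, -0.5]
gripper_width: 0.0469
```

```bash
python3 - <<'E'
from h import *
for n in('side','top'):
  p,d=shot(n,n+'8.png')
  r=robot.silhouettes('green_driver',n)
  for q in r[:2]:
    m=q['region']; X,_=cloud(n,d,m); H=X[X[:,2]>.018]*1000; H=H[H[:,2]<40]; v,u=np.nonzero(m)
    if len(H)<20: print(n,q['conf'],q['bbox']); continue
    c=H[:,:2].mean(0); a=np.linalg.svd(H[:,:2]-c,full_matrices=0)[2][0]; F=onz(n,np.c_[u,v],.0125)[:,:2]*1000; 
    if a[1]<0:a=-a
    s=(F-c)@a; h=(H[:,:2]-c)@a; print(n,round(q['conf'],2),q['bbox'],'c',c,'a',a,np.degrees(np.arctan2(a[1],a[0])),'ends',s.min(),s.max(),'handle',h.min(),h.max(),'z98',np.percentile(H[:,2],98))
R=grasp(128,25);plan(np.array([500,-115,12.5])-166*R[:,2],R)
E
```

```text
side 0.62 [308.7, 208.2, 355.1, 249.8] c [ 491.52178002 -102.34616059] a [-0.60394485  0.79702611] 127.15295222396453 ends -51.454446715595864 103.22832596190239 handle -51.25827760619029 55.97695009594582 z98 26.72802337547568
top 0.57 [333.1, 202.8, 349.9, 226.9]
pos [ 514.  -105.8  176.5] dp [ 29.1 -64.5 -13.6] rot [19.3 14.2 -0.2] n 4 each [  7.3 -16.1  -3.4] [ 4.82  3.56 -0.06]
q [-19.  12.  29. 110.  -7.  60.  51.] F [-0.5  0.6 -0.2] w 46.8 t 14.93
```

```bash
python3 - <<'E'
from h import *
R=grasp(127.3,25);P=np.array([502.3,-114.4,12.5]);plan(P-128*R[:,2],R);T=P-67.5*R[:,2];print(T,R[:,2])
E
```

```text
pos [ 514.  -105.8  176.5] dp [ 21.  -51.6 -48. ] rot [19.4 14.1 -0.9] n 4 each [  5.3 -12.9 -12. ] [ 4.84  3.53 -0.23]
q [-19.  12.  29. 110.  -7.  60.  51.] F [-0.5  0.6 -0.2] w 46.8 t 14.93
[ 519.58686909 -137.09225933   73.67577562] [-0.25610176  0.33618162 -0.90630779]
```

>>> {"name": "carry_out", "arguments": {"dp": [[5,-13,-10],[5,-13,-10],[5,-13,-10],[5,-13,-10],[0,0,-8],[0,0,0]], "rot": [[4.8,3.5,-0.2],[4.8,3.5,-0.2],[4.8,3.5,-0.2],[4.8,3.5,-0.2],[0,0,0],[0,0,0]]}}

```text
time_s: 15.43
tool_pos: [0.5359, -0.1552, 0.1254]
tcp_rot: [-154.1, -0.1, 36.4]
contact_force: [-0.6, 0.4, -0.2]
gripper_width: 0.0472
```

```bash
python3 - <<'E'
from h import *
R=grasp(127.3,25);P=np.array([502.3,-114.4,12.5]);plan(P-67.5*R[:,2],R,18)
E
```

```text
pos [ 535.9 -155.2  125.4] dp [-16.3  18.1 -51.7] rot [-0.8 -0.5  0.9] n 4 each [ -4.1   4.5 -12.9] [-0.19 -0.12  0.22]
q [ -1.  33.  27.  95. -27.  81.  72.] F [-0.6  0.4 -0.2] w 47.2 t 15.43
```

>>> {"name": "carry_out", "arguments": {"dp": [[-4,5,-13],[-4,5,-13],[-4,4,-13],[-4,4,-11],[0,0,-1],[0,0,0]], "rot": [[-0.2,-0.1,0.2],[-0.2,-0.1,0.2],[-0.2,-0.1,0.2],[-0.2,-0.1,0.2],[0,0,0],[0,0,0]]}}

```text
time_s: 15.93
tool_pos: [0.5193, -0.1335, 0.0751]
tcp_rot: [-155.7, 0.4, 36.7]
contact_force: [-0.3, 0.6, 0.1]
gripper_width: 0.0469
```

>>> {"name": "carry_out", "arguments": {"dp": [[0,0,0],[0,0,0],[0,0,0],[0,0,0],[0,0,0],[0,0,0]], "rot": [[0,0,0],[0,0,0],[0,0,0],[0,0,0],[0,0,0],[0,0,0]], "hand": 1}}

```text
time_s: 16.43
tool_pos: [0.5217, -0.1334, 0.0794]
tcp_rot: [-156.1, 0.2, 36.6]
contact_force: [0.1, -0.5, 0.0]
gripper_width: 0.023
```

```bash
python3 - <<'E'
from h import *
R=up(-52.7,25);plan(np.array([600,80,330]),R)
E
cat >> sim.py <<'E'
E
python3 - <<'E'
import sys; sys.path.insert(0,'.')
import sim; from sim import *
sim.pc=p; sim.Rcur=Rc
R3=Ro.from_matrix(up(-52.7,25,1))
q=step(np.array([530,-140,250]),Rc,q); q=step(np.array([600,80,330]),R3,q)
q=step(np.array([676,106,255])-68*R3.as_matrix()[:,2],R3,q); q=step(np.array([676,106,130])-68*R3.as_matrix()[:,2],R3,q)
E
```

```text
pos [ 521.7 -133.4   79.4] dp [ 78.3 213.4 250.6] rot [-71.  -53.6   0.7] n 14 each [ 5.6 15.2 17.9] [-5.07 -3.83  0.05]
q [ -3.  33.  26. 100. -27.  74.  72.] F [ 0.1 -0.5  0. ] w 23.0 t 16.43
err 0.0 q [ -4.  24.  29.  90. -22.  91.  66.] rot total [0. 0. 0.] xyz [ 530 -140  250]
err 0.0 q [-43.  12.   9. 111.  69.  72. -30.] rot total [-71. -54.   1.] xyz [600  80 330]
err 0.0 q [-45.  23.   7. 102.  67.  74. -32.] rot total [0. 0. 0.] xyz [639. 155. 284.]
err 0.0 q [-45.  33.   7. 104.  69.  69. -44.] rot total [0. 0. 0.] xyz [639. 155. 159.]
```

>>> {"name": "carry_out", "arguments": {"dp": [[0,0,20],[0,0,35],[0,0,35],[0,0,30],[6,16,12],[6,16,12],[6,16,12],[6,16,12],[6,16,12],[6,16,12],[6,16,12],[6,16,12],[6,16,12],[6,16,10],[6,16,10],[6,16,10],[6,16,5],[0,5,0]], "rot": [[0,0,0],[0,0,0],[0,0,0],[0,0,0],[-5.1,-3.8,0],[-5.1,-3.8,0],[-5.1,-3.8,0],[-5.1,-3.8,0],[-5.1,-3.8,0],[-5.1,-3.8,0],[-5.1,-3.8,0],[-5.1,-3.8,0],[-5.1,-3.8,0],[-5.1,-3.8,0],[-5.1,-3.8,0],[-5.1,-3.8,0],[-5.1,-3.8,0],[-5.1,-3.8,0]]}}

```text
time_s: 17.93
tool_pos: [0.6015, 0.0848, 0.3636]
tcp_rot: [111.2, -3.5, 37.7]
contact_force: [0.8, -0.8, -2.1]
gripper_width: 0.023
```

```bash
python3 - <<'E'
from h import *
R=up(-52.7,25);plan(np.array([676,106,265])-70*R[:,2],R)
E
```

```text
pos [601.5  84.8 363.6] dp [ 36.1  71.6 -69. ] rot [ 0.9  5.  -0.3] n 3 each [ 12.   23.9 -23. ] [ 0.29  1.68 -0.09]
q [-52.  10.  14. 111.  70.  77. -32.] F [ 0.8 -0.8 -2.1] w 23.0 t 17.93
```

>>> {"name": "carry_out", "arguments": {"dp": [[9,18,-15],[9,18,-15],[9,18,-15],[9,18,-15],[0,0,-5],[0,0,0]], "rot": [[0.2,1.3,0],[0.2,1.3,0],[0.2,1.3,0],[0.2,1,0],[0,0,0],[0,0,0]]}}

```text
time_s: 18.43
tool_pos: [0.6365, 0.1648, 0.2903]
tcp_rot: [114.7, 0.4, 38.0]
contact_force: [-0.4, -0.5, -1.2]
gripper_width: 0.0232
```

```bash
python3 - <<'E'
from h import *
R=up(-52.7,25);plan(np.array([676,106,265])-70*R[:,2],R)
for n in('side','top'):
    p,d=shot(n,n+'9.png'); np.savez(n+'9.npz',p=p,d=d)
    print(n,[np.round(x,3) for x in driver_axis(n,p,d,[676,106,270],(45,80))])
a=cv2.imread('pics/top9.png')[30:170,210:370]; b=cv2.imread('pics/side9.png')[50:190,320:480]
cv2.imwrite('pics/c9.png',np.hstack([cv2.resize(a,(400,350)),cv2.resize(b,(400,350))]))
E
```

```text
pos [636.5 164.8 290.3] dp [ 1.  -8.3  4.3] rot [ 0.5 -0.2 -0.7] n 1 each [ 1.  -8.3  4.3] [ 0.53 -0.16 -0.67]
q [-52.  23.  12. 102.  64.  76. -32.] F [-0.4 -0.5 -1.2] w 23.2 t 18.43
side [array([673.594, 103.178, 250.185]), array([ 0.019, -0.001,  1.   ]), np.float64(-46.607), np.float64(48.536), np.int64(158)]
top [array([669.048, 111.259, 295.215]), array([-0.224,  0.963,  0.148]), np.float64(-11.54), np.float64(10.411), np.int64(45)]
```

View pics/c9.png

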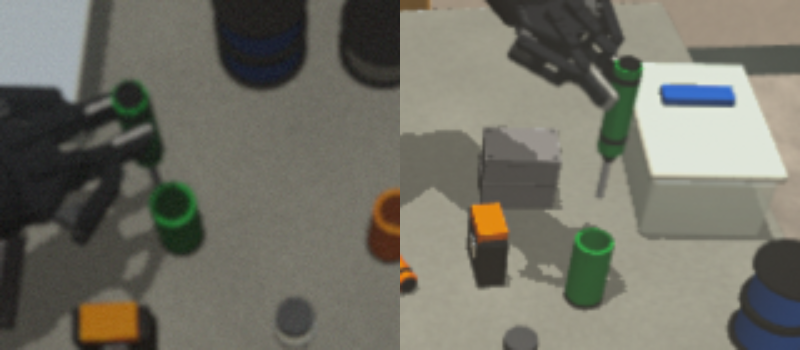

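The driver hangs vertical (side crop: handle (620,110), blade (603,180)) above the green cup (590,265). The top crop shows the butt at (130,97) against the rim at (173,205); that is mostly parallax. Next I'll measure the offset in each camera.

```bash
cat >> h.py <<'E'
from scipy.optimize import least_squares
def cyl(n,p,d,ctr,col,r=12.7,zr=(-1e9,1e9)):
    """vertical-ish cylinder centre at z=ctr[2] and slope, from one view"""
    hsv=cv2.cvtColor(p,cv2.COLOR_RGB2HSV); m=cv2.inRange(hsv,(col[0],90,30),(col[1],255,255)).astype(np.uint8)
    X,_=cloud(n,d,m>0); X=X*1000; c=np.array(ctr,float)
    k=(np.hypot(*(X-c)[:,:2].T)<35)&(X[:,2]>zr[0])&(X[:,2]<zr[1]); X=X[k]
    f=lambda v: np.hypot(X[:,0]-v[0]-v[2]*(X[:,2]-c[2]),X[:,1]-v[1]-v[3]*(X[:,2]-c[2]))-r
    s=least_squares(f,[c[0],c[1],0,0],loss='soft_l1',f_scale=1.5,x_scale=[1,1,.01,.01]); return np.round(s.x,3),len(X),np.round(np.median(np.abs(s.fun)),2),np.round(np.percentile(X[:,2],[1,99]),1)
E
python3 - <<'E'
from h import *
for n in('side','top'):
    z=np.load(n+'9.npz'); p,d=z['p'],z['d']
    print(n,'driver',cyl(n,p,d,[674,108,250],(45,80),12.7,(200,290)))
    z=np.load(n+'1.npz'); p,d=z['p'],z['d']
    print(n,'cup',cyl(n,p,d,[676,106,45],(45,80),21.5,(8,80)))
# top-view: butt disk
z=np.load('top9.npz');X,uv=cloud('top',z['d']);X*=1000
k=(np.hypot(X[:,0]-672,X[:,1]-108)<25)&(X[:,2]>294)&(X[:,2]<306);print(k.sum(),np.median(X[k],0),cv2.minEnclosingCircle(X[k][:,:2].astype(np.float32)))
E
```

```text
side driver (array([ 6.75088e+02,  1.14369e+02,  3.00000e-03, -1.30000e-02]), 188, np.float64(0.98), array([203. , 289.3]))
side cup (array([ 6.75272e+02,  1.06777e+02, -2.50000e-02, -2.60000e-02]), 314, np.float64(1.12), array([ 9.7, 79.4]))
top driver (array([6.76909e+02, 1.13547e+02, 1.70000e-02, 1.00000e-02]), 15, np.float64(0.53), array([209.8, 289.5]))
top cup (array([ 6.72970e+02,  1.08629e+02,  1.00000e-02, -1.70000e-02]), 232, np.float64(2.36), array([ 9.8, 79.8]))
164 [676.45235889 113.23700111 298.67587912] ((677.4923706054688, 113.59904479980469), 13.133543968200684)
```

>>> {"name": "carry_out", "arguments": {"dp": [[0.5,-4,-10],[0,-4,-15],[0,0,-15],[0,0,-4],[0,0,0]], "rot": [[0.5,-0.2,-0.5],[0,0,0],[0,0,0],[0,0,0],[0,0,0]]}}

```text
time_s: 18.95
tool_pos: [0.6367, 0.1506, 0.2493]
tcp_rot: [115.0, -0.6, 37.0]
contact_force: [1.2, 0.3, -1.4]
gripper_width: 0.0232
```

```bash
python3 - <<'E'
from h import *
R=up(-52.7,25);plan(np.array([637,157,245]),R)
p,d=shot('side'); print(cyl('side',p,d,[675,108,200],(45,80),12.7,(150,250)))
p,d=shot('top');X,uv=cloud('top',d);X*=1000
k=(np.hypot(X[:,0]-676,X[:,1]-106)<25)&(X[:,2]>235);z=np.median(X[k][:,2]);k&=abs(X[:,2]-z)<5;print(k.sum(),np.median(X[k],0),cv2.minEnclosingCircle(X[k][:,:2].astype(np.float32)))
E
```

```text
pos [636.7 150.6 249.3] dp [ 0.3  6.4 -4.3] rot [-0.4  0.5  0.3] n 1 each [ 0.3  6.4 -4.3] [-0.36  0.51  0.29]
q [-51.  25.  12. 104.  64.  73. -37.] F [ 1.2  0.3 -1.4] w 23.2 t 18.95
(array([6.75639e+02, 1.00330e+02, 2.20000e-02, 6.00000e-03]), 178, np.float64(0.86), array([162.4, 249.6]))
118 [673.80473786  97.1055928  255.42166405] ((677.4851684570312, 97.43128967285156), 14.059176445007324)
```

>>> {"name": "carry_out", "arguments": {"dp": [[0,5,0],[0,1.5,0],[0,0,0]], "rot": [[0,0,0],[0,0,0],[0,0,0]]}}

```text
time_s: 19.3
tool_pos: [0.6375, 0.1582, 0.2527]
tcp_rot: [115.0, -0.9, 37.0]
contact_force: [-0.8, -0.5, -1.8]
gripper_width: 0.0231
```

```bash
python3 - <<'E'
from h import *
R=up(-52.7,25);plan(np.array([637,157,245]),R)
p,d=shot('side'); print(cyl('side',p,d,[675,108,200],(45,80),12.7,(150,250)))
p,d=shot('top');X,uv=cloud('top',d);X*=1000
k=(np.hypot(X[:,0]-676,X[:,1]-106)<25)&(X[:,2]>235);z=np.median(X[k][:,2]);k&=abs(X[:,2]-z)<5;print(k.sum(),np.median(X[k],0),cv2.minEnclosingCircle(X[k][:,:2].astype(np.float32)))
E
```

```text
pos [637.5 158.2 252.7] dp [-0.5 -1.2 -7.7] rot [-0.5  0.7  0.3] n 1 each [-0.5 -1.2 -7.7] [-0.51  0.71  0.3 ]
q [-52.  26.  12. 104.  64.  74. -37.] F [-0.8 -0.5 -1.8] w 23.1 t 19.3
(array([ 6.75987e+02,  1.08228e+02, -4.00000e-03, -8.00000e-03]), 167, np.float64(0.75), array([166.2, 239.7]))
102 [673.13808037 106.05255259 258.11951251] ((677.8683471679688, 106.67156982421875), 13.796603202819824)
```

>>> {"name": "carry_out", "arguments": {"dp": [[-0.5,-1,-6],[0,0,-8],[0,0,-8],[0,0,-8],[0,0,-6],[0,0,0]], "rot": [[-0.4,0.6,0.3],[0,0,0],[0,0,0],[0,0,0],[0,0,0],[0,0,0]]}}

```text
time_s: 19.9
tool_pos: [0.6365, 0.1568, 0.2123]
tcp_rot: [115.1, -0.0, 37.4]
contact_force: [0.1, -0.5, -0.8]
gripper_width: 0.0231
```

```bash
python3 - <<'E'
from h import *
R=up(-52.7,25);plan(np.array([637,157,205]),R)
p,d=shot('side'); print(cyl('side',p,d,[675,108,170],(45,80),12.7,(110,220)))
E
```

```text
pos [636.5 156.8 212.3] dp [ 0.5  0.2 -7.3] rot [-0.1 -0.  -0.1] n 1 each [ 0.5  0.2 -7.3] [-0.08 -0.   -0.06]
q [-52.  29.  12. 105.  64.  72. -40.] F [ 0.1 -0.5 -0.8] w 23.1 t 19.9
(array([6.75101e+02, 1.06184e+02, 2.40000e-02, 5.00000e-03]), 197, np.float64(0.86), array([126.2, 218.7]))
```

>>> {"name": "carry_out", "arguments": {"dp": [[0,0,-8],[0,0,-8],[0,0,-8],[0,0,-8],[0,0,-4],[0,0,0]], "rot": [[0,0,0],[0,0,0],[0,0,0],[0,0,0],[0,0,0],[0,0,0]]}}

```text
time_s: 20.45
tool_pos: [0.6367, 0.1568, 0.173]
tcp_rot: [115.0, -0.1, 37.4]
contact_force: [-0.4, -0.1, 0.3]
gripper_width: 0.0228
```

```bash
python3 - <<'E'
from h import *
R=up(-52.7,25);plan(np.array([637,157,154]),R)
p,d=shot('side'); print(cyl('side',p,d,[675,108,140],(45,80),12.7,(98,190)))
E
```

```text
pos [636.7 156.8 173. ] dp [  0.3   0.2 -19. ] rot [-0.1  0.  -0.1] n 1 each [  0.3   0.2 -19. ] [-0.08  0.03 -0.06]
q [-51.  32.  12. 105.  65.  70. -43.] F [-0.4 -0.1  0.3] w 22.8 t 20.45
(array([ 6.75246e+02,  1.06393e+02,  2.20000e-02, -2.00000e-03]), 159, np.float64(0.92), array([106.2, 180.6]))
```

>>> {"name": "carry_out", "arguments": {"dp": [[0,0,-4],[0,0,-4],[0,0,-4],[0,0,-3],[0,0,0]], "rot": [[0,0,0],[0,0,0],[0,0,0],[0,0,0],[0,0,0]]}}

```text
time_s: 20.92
tool_pos: [0.6372, 0.1571, 0.1578]
tcp_rot: [115.0, -0.2, 37.4]
contact_force: [-0.2, -0.0, -0.4]
gripper_width: 0.0229
```

>>> {"name": "carry_out", "arguments": {"dp": [[0,0,-2],[0,0,-2],[0,0,0]], "rot": [[0,0,0],[0,0,0],[0,0,0]]}}

```text
time_s: 21.17
tool_pos: [0.6382, 0.1567, 0.1555]
tcp_rot: [114.8, -0.3, 37.3]
contact_force: [-1.2, -0.3, -0.7]
gripper_width: 0.0228
```

>>> {"name": "carry_out", "arguments": {"dp": [[0,0,-2],[0,0,-1],[0,0,0]], "rot": [[0,0,0],[0,0,0],[0,0,0]]}}

```text
time_s: 21.42
tool_pos: [0.6392, 0.1562, 0.1551]
tcp_rot: [114.6, -0.4, 37.2]
contact_force: [-1.8, 0.8, -1.2]
gripper_width: 0.0232
```

```bash
python3 - <<'E'
from h import *
for n in('side','top'):
    p,d=shot(n); X,uv=cloud(n,d);X*=1000
    k=(np.hypot(X[:,0]-676,X[:,1]-106)<14)&(X[:,2]>140);print(n,k.sum(),np.percentile(X[k][:,2],[50,90,98]))
R=up(-52.7,25);print(R[:,2])
E
```

```text
side 97 [160.14693878 165.13673109 165.9256927 ]
top 150 [162.10515733 164.97987439 165.82942191]
[ 0.54921201 -0.72094381 -0.42261826]
```

>>> {"name": "carry_out", "arguments": {"dp": [[0,0,0],[0,0,0],[0,0,0],[0,0,0],[-5,7,4],[-11,14,8],[-16,22,13],[-16,22,13],[0,0,30],[0,0,30],[0,0,20]], "rot": [[0,0,0],[0,0,0],[0,0,0],[0,0,0],[0,0,0],[0,0,0],[0,0,0],[0,0,0],[0,0,0],[0,0,0],[0,0,0]], "hand": 0.45}}

```text
time_s: 22.43
tool_pos: [0.5841, 0.2256, 0.2726]
tcp_rot: [114.7, 0.2, 37.4]
contact_force: [0.3, 0.4, -0.8]
gripper_width: 0.0467
```

```bash
python3 - <<'E'
from h import *
for n in('side','top'):
    p,d=shot(n); print(n,cyl(n,p,d,[675,106,125],(45,80),12.7,(92,158)))
p=robot.read_state()['tool_pos']*1000
o=np.array([459.5,171,0]);a=np.radians(112.5);b=np.array([np.cos(a),np.sin(a),0])
R=grasp(112.5,25); P=o-12*b+[0,0,12.5]; T=P-67.5*R[:,2]; print('T',T,'pre',T-60*R[:,2]); plan(T-60*R[:,2],R)
E
cat > s2.py <<'E'
import sim; from sim import *
from h import grasp
R=Ro.from_matrix(grasp(112.5,25)); f=Ro.from_euler('z',180,degrees=True)
for fl in(0,1):
    sim.pc=p; sim.Rcur=Rc; qq=q
    Rt=Ro.from_matrix(R.as_matrix()@np.diag([-1,-1,1])) if fl else R
    qq=step(np.array([520,120,240]),Rt,qq,16); qq=step(np.array([474,136,73]),Rt,qq)
    R3=Ro.from_matrix(up(-67.5,25,-1 if fl else 1)); qq=step(np.array([560,0,300]),R3,qq,14); qq=step(np.array([669,-95,130])-70*R3.as_matrix()[:,2],R3,qq)
E
python3 s2.py
```

```text
side (array([6.76863e+02, 1.06464e+02, 0.00000e+00, 1.50000e-02]), 151, np.float64(0.73), array([ 92.3, 157.5]))
top (array([ 6.77958e+02,  1.05669e+02, -8.00000e-03,  6.00000e-03]), 80, np.float64(0.29), array([ 93.5, 157.5]))
T [475.00890916 133.55818117  73.67577562] pre [484.71264958 110.13127944 128.05424285]
pos [585.1 225.4 274.3] dp [-100.4 -115.3 -146.3] rot [ 78.4  45.1 -11.6] n 15 each [-6.7 -7.7 -9.8] [ 5.23  3.01 -0.77]
q [-57.  25.   9. 102.  60.  82. -36.] F [ 0.1  0.2 -0.4] w 47.0 t 22.53
err 17.6 q [-107.  -20.   78.  117.   16.   59.  151.] rot total [-29.  50. 156.] xyz [520 120 240]
err 14.8 q [-105.  -20.   78.  136.   22.   38.  151.] rot total [0. 0. 0.] xyz [474 136  73]
err 0.0 q [-29.  14.  -1. 113.  67.  79. -37.] rot total [  24.  -57. -169.] xyz [560   0 300]
err 0.0 q [-25.  31.   3. 107.  73.  69. -45.] rot total [0. 0. 0.] xyz [645. -36. 160.]
err 0.0 q [-18.  14.  17. 103. -28.  76.  32.] rot total [ 78.  45. -12.] xyz [520 120 240]
err 0.0 q [-18.  21.  14. 116. -34.  58.  41.] rot total [0. 0. 0.] xyz [474 136  73]
err 17.7 q [  73.  -20.  -73.  117.   20.   46. -151.] rot total [  24.  -57. -169.] xyz [560   0 300]
err 23.1 q [  79.  -20.  -73.  131.   14.   18. -151.] rot total [0. 0. 0.] xyz [645. -36. 160.]
```

The green driver stands seated: centre on the cup, slope ≤1°, butt ~161 mm. Now the orange one.

>>> {"name": "carry_out", "arguments": {"dp": [[-9,-10,0],[-9,-10,0],[-9,-10,0],[-9,-10,0],[-9,-10,0],[-9,-10,0],[-9,-10,0],[-9,-10,0],[-9,-10,-5],[-9,-10,-10],[-5,-8,-20],[-4,-5,-25],[0,0,-25],[0,0,-25],[0,0,-25],[0,0,0]], "rot": [[5.2,3,-0.8],[5.2,3,-0.8],[5.2,3,-0.8],[5.2,3,-0.8],[5.2,3,-0.8],[5.2,3,-0.8],[5.2,3,-0.8],[5.2,3,-0.8],[5.2,3,-0.8],[5.2,3,-0.8],[5.2,3,-0.8],[5.2,3,-0.8],[5.2,3,-0.8],[5.2,3,-0.8],[5.2,3,-0.8],[0,0,0]]}}

```text
time_s: 23.87
tool_pos: [0.477, 0.1196, 0.1347]
tcp_rot: [-150.9, -1.1, 21.1]
contact_force: [-0.8, -0.7, 0.3]
gripper_width: 0.0468
```

```bash
python3 - <<'E'
from h import *
o=np.array([459.5,171,0]);a=np.radians(112.5);b=np.array([np.cos(a),np.sin(a),0])
R=grasp(112.5,25); P=o-12*b+[0,0,12.5]; T=P-67.5*R[:,2]; plan(T+[0,0,35],R,15)
E
```

```text
pos [477.  119.6 134.7] dp [ -2.  14. -26.] rot [-4.2 -0.5  1.4] n 2 each [ -1.   7. -13.] [-2.11 -0.23  0.7 ]
q [-20.  17.  19. 115. -37.  65.  41.] F [-0.8 -0.7  0.3] w 46.8 t 23.87
```

>>> {"name": "carry_out", "arguments": {"dp": [[-1,5,-12],[-1,5,-12],[0,3,-12],[0,1,-12],[0,0,-11],[0,0,0]], "rot": [[-1.8,-0.2,0.6],[-1.8,-0.2,0.6],[-0.6,0,0.2],[0,0,0],[0,0,0],[0,0,0]]}}

```text
time_s: 24.37
tool_pos: [0.4745, 0.1346, 0.0737]
tcp_rot: [-155.6, 0.3, 22.6]
contact_force: [-1.5, 0.2, 0.0]
gripper_width: 0.0465
```

```bash
python3 - <<'E'
from h import *
o=np.array([459.5,171,0]);a=np.radians(112.5);b=np.array([np.cos(a),np.sin(a),0])
R=grasp(112.5,25); P=o-12*b+[0,0,12.5]; T=P-67.5*R[:,2]; plan(T,R,15)
p,d=shot('side','s10.png'); a=cv2.imread('pics/s10.png')[100:200,260:390]; cv2.imwrite('pics/s10c.png',cv2.resize(a,None,fx=4,fy=4))
E
```

```text
pos [474.5 134.6  73.7] dp [ 0.5 -1.  -0. ] rot [ 0.6 -0.  -0.1] n 1 each [ 0.5 -1.  -0. ] [ 0.63 -0.03 -0.07]
q [-23.  22.  18. 116. -36.  57.  40.] F [-1.5  0.2  0. ] w 46.5 t 24.37
```

View pics/s10c.png

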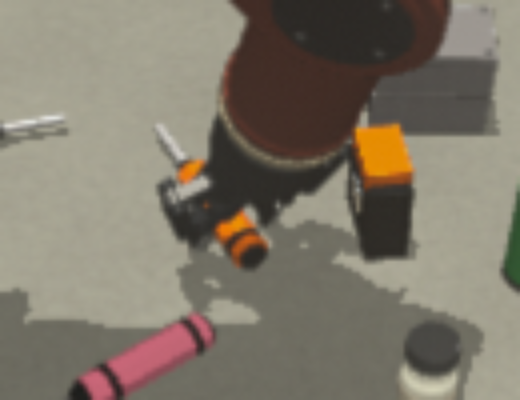

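The jaws straddle the orange handle (crop ~(205,205)), with the butt at (250,245). I'll close, lift and tilt.

>>> {"name": "carry_out", "arguments": {"dp": [[0,0,2],[0,0,0],[0,0,0],[0,0,0],[0,0,0],[0,0,0]], "rot": [[0,0,0],[0,0,0],[0,0,0],[0,0,0],[0,0,0],[0,0,0]], "hand": 1}}

```text
time_s: 24.92
tool_pos: [0.4766, 0.1335, 0.0795]
tcp_rot: [-155.6, -0.0, 22.4]
contact_force: [-0.1, -0.8, -0.6]
gripper_width: 0.0227
```

```bash
python3 - <<'E'
from h import *
R=up(-67.5,25);plan(np.array([600,0,310]),R); plan(np.array([669,-94,265])-72*R[:,2],R)
E
```

```text
pos [476.6 133.5  79.5] dp [ 123.4 -133.5  230.5] rot [-82.6 -34.1   0.1] n 14 each [ 8.8 -9.5 16.5] [-5.9  -2.44  0.  ]
q [-23.  21.  18. 116. -36.  57.  40.] F [-0.1 -0.8 -0.6] w 22.7 t 24.92
pos [476.6 133.5  79.5] dp [ 167.4 -167.2  215.9] rot [-82.6 -34.1   0.1] n 14 each [ 12.  -11.9  15.4] [-5.9  -2.44  0.  ]
q [-23.  21.  18. 116. -36.  57.  40.] F [-0.1 -0.8 -0.6] w 22.7 t 24.92
```

>>> {"name": "carry_out", "arguments": {"dp": [[0,0,20],[0,0,35],[0,0,35],[0,0,35],[11,-11,10],[11,-11,10],[11,-11,10],[11,-11,10],[11,-11,5],[11,-11,5],[11,-11,5],[11,-11,5],[11,-11,5],[11,-11,5],[11,-11,5],[11,-11,5],[11,-11,0],[11,-11,0],[11,-11,0],[0,0,0]], "rot": [[0,0,0],[0,0,0],[0,0,0],[0,0,0],[-5.9,-2.4,0],[-5.9,-2.4,0],[-5.9,-2.4,0],[-5.9,-2.4,0],[-5.9,-2.4,0],[-5.9,-2.4,0],[-5.9,-2.4,0],[-5.9,-2.4,0],[-5.9,-2.4,0],[-5.9,-2.4,0],[-5.9,-2.4,0],[-5.9,-2.4,0],[-5.9,-2.4,0],[-5.9,-2.4,0],[0,0,0],[0,0,0]]}}

```text
time_s: 26.58
tool_pos: [0.6488, -0.0371, 0.2998]
tcp_rot: [111.5, -1.2, 23.1]
contact_force: [0.3, -0.5, -0.9]
gripper_width: 0.0227
```

```bash
python3 - <<'E'
from h import *
R=up(-67.5,25); plan(np.array([669,-94.5,265])-72*R[:,2],R)
E
```

```text
pos [648.8 -37.1 299.8] dp [-4.8  2.9 -4.4] rot [ 2.8  2.5 -0.5] n 1 each [-4.8  2.9 -4.4] [ 2.76  2.46 -0.53]
q [-46.  22.  25. 106.  65.  72. -34.] F [ 0.3 -0.5 -0.9] w 22.7 t 26.58
```

>>> {"name": "carry_out", "arguments": {"dp": [[-3,2,-4],[-2,1,-8],[0,0,-5],[0,0,0]], "rot": [[1.4,1.2,-0.2],[1.4,1.2,-0.2],[0,0,0],[0,0,0]]}}

```text
time_s: 26.92
tool_pos: [0.644, -0.0361, 0.2822]
tcp_rot: [115.9, -0.1, 22.3]
contact_force: [-0.1, -0.5, -2.1]
gripper_width: 0.023
```

```bash
cat >> h.py <<'E'
def held(col,c,zbutt):
    for n in('side','top'):
        p,d=shot(n); print(n,cyl(n,p,d,[c[0],c[1],zbutt-50],col,12.7,(zbutt-95,zbutt-8)),end=' ')
        X,_=cloud(n,d);X*=1000;k=(np.hypot(X[:,0]-c[0],X[:,1]-c[1])<25)&(abs(X[:,2]-zbutt)<12)
        z=np.percentile(X[k][:,2],75) if k.sum() else 0;k&=abs(X[:,2]-z)<3; print('butt',k.sum(),round(z,1),np.round(cv2.minEnclosingCircle(X[k][:,:2].astype(np.float32)),1) if 0 else np.round((X[k].min(0)+X[k].max(0))/2,1))
E
python3 - <<'E'
from h import *
R=up(-67.5,25); plan(np.array([669,-94.5,265])-72*R[:,2],R)
held((5,20),(669,-94),300)
for n in('side','top'):
    z=np.load(n+'1.npz'); print(n,'cup',cyl(n,z['p'],z['d'],[669,-94,45],(5,20),21.5,(8,80)))
E
```

```text
pos [644.  -36.1 282.2] dp [ 0.   1.9 13.2] rot [-0.9 -0.2  0.2] n 1 each [ 0.   1.9 13.2] [-0.89 -0.22  0.16]
q [-45.  22.  24. 106.  61.  70. -31.] F [-0.1 -0.5 -2.1] w 23.0 t 26.92
side (array([ 6.67968e+02, -9.50140e+01, -5.00000e-03, -1.40000e-02]), 353, np.float64(0.65), array([206.6, 288.2])) butt 56 289.5 [666.6 -96.9 289.3]
top (array([ 6.69739e+02, -9.60510e+01,  2.40000e-02, -5.10000e-02]), 177, np.float64(0.93), array([205.6, 290.7])) butt 100 290.1 [669.7 -96.5 290.5]
side cup (array([ 6.67963e+02, -9.40900e+01, -2.40000e-02, -3.80000e-02]), 423, np.float64(1.15), array([ 8.6, 79.5]))
top cup (array([ 6.68045e+02, -9.27700e+01, -1.80000e-02,  7.00000e-03]), 299, np.float64(2.66), array([10. , 79.5]))
```

>>> {"name": "carry_out", "arguments": {"dp": [[0,0,-8],[0,0.5,-10],[0,0,-10],[0,0,-8],[0,0,-4],[0,0,0]], "rot": [[-0.9,-0.2,0.2],[0,0,0],[0,0,0],[0,0,0],[0,0,0],[0,0,0]]}}

```text
time_s: 27.52
tool_pos: [0.644, -0.0352, 0.2388]
tcp_rot: [114.9, -0.0, 22.6]
contact_force: [-0.9, -0.0, -1.1]
gripper_width: 0.0229
```

```bash
python3 - <<'E'
from h import *
R=up(-67.5,25); plan(np.array([644,-36,240]),R)
z=robot.read_state()['tool_pos'][2]*1000
held((5,20),(669,-94),z+8)
E
```

```text
pos [644.  -35.2 238.8] dp [ 0.  -0.8  1.2] rot [ 0.1  0.1 -0.1] n 1 each [ 0.  -0.8  1.2] [ 0.12  0.08 -0.14]
q [-45.  26.  24. 108.  62.  68. -36.] F [-0.9 -0.  -1.1] w 22.9 t 27.52
side (array([ 6.68621e+02, -9.48950e+01,  4.00000e-03,  3.00000e-03]), 313, np.float64(0.52), array([152.6, 238.4])) butt 71 246.4 [667.4 -96.8 246. ]
top (array([ 6.70128e+02, -9.57100e+01, -3.00000e-03, -5.00000e-03]), 79, np.float64(0.42), array([152.5, 238.6])) butt 116 246.6 [670.8 -96.  246.6]
```

>>> {"name": "carry_out", "arguments": {"dp": [[-0.5,1,-6],[0,0,-8],[0,0,-10],[0,0,-10],[0,0,-10],[0,0,-8],[0,0,-6],[0,0,-4],[0,0,0]], "rot": [[0,0,0],[0,0,0],[0,0,0],[0,0,0],[0,0,0],[0,0,0],[0,0,0],[0,0,0],[0,0,0]]}}

```text
time_s: 28.37
tool_pos: [0.6438, -0.034, 0.1712]
tcp_rot: [114.9, -0.1, 22.7]
contact_force: [-0.5, -0.3, -1.0]
gripper_width: 0.023
```

```bash
python3 - <<'E'
from h import *
R=up(-67.5,25); plan(np.array([643.5,-35,153]),R)
z=robot.read_state()['tool_pos'][2]*1000
held((5,20),(669,-94),z+8)
E
```

```text
pos [643.8 -34.  171.2] dp [ -0.3  -1.  -18.2] rot [ 0.1  0.2 -0.2] n 1 each [ -0.3  -1.  -18.2] [ 0.06  0.17 -0.15]
q [-44.  32.  23. 109.  63.  64. -43.] F [-0.5 -0.3 -1. ] w 23.0 t 28.37
side (array([ 6.68102e+02, -9.41430e+01,  1.20000e-02,  1.10000e-02]), 333, np.float64(0.84), array([ 84.4, 170.1])) butt 79 178.5 [668.3 -95.6 178.1]
top (array([ 6.67771e+02, -9.51900e+01,  4.80000e-02,  2.10000e-02]), 120, np.float64(2.29), array([ 84.6, 170.3])) butt 91 179.4 [669.6 -95.1 179.2]
```

>>> {"name": "carry_out", "arguments": {"dp": [[0,0,-4],[0,0,-4],[0,0,-4],[0,0,-3],[0,0,-2],[0,0,0]], "rot": [[0,0,0],[0,0,0],[0,0,0],[0,0,0],[0,0,0],[0,0,0]]}}

```text
time_s: 28.97
tool_pos: [0.6452, -0.0342, 0.1563]
tcp_rot: [114.8, -0.4, 22.6]
contact_force: [-0.8, 1.3, 1.4]
gripper_width: 0.023
```

>>> {"name": "carry_out", "arguments": {"dp": [[0,0,-1],[0,0,-1],[0,0,0]], "rot": [[0,0,0],[0,0,0],[0,0,0]]}}

```text
time_s: 29.22
tool_pos: [0.6454, -0.0344, 0.1562]
tcp_rot: [114.6, -0.5, 22.5]
contact_force: [-3.3, 1.8, -0.2]
gripper_width: 0.0227
```

```bash
python3 - <<'E'
from h import *
z=robot.read_state()['tool_pos'][2]*1000
held((5,20),(669,-94),z+8); print(up(-67.5,25)[:,2])
E
```

```text
side (array([ 6.68721e+02, -9.58210e+01,  6.80000e-02,  6.70000e-02]), 377, np.float64(2.81), array([ 70.5, 155.2])) butt 70 163.8 [670.4 -96.7 163.3]
top (array([ 6.66711e+02, -9.52720e+01,  1.06000e-01, -1.00000e-03]), 175, np.float64(2.12), array([ 69.7, 155.5])) butt 91 164.1 [671.5 -96.  164. ]
[ 0.34682897 -0.83731921 -0.42261826]
```

>>> {"name": "carry_out", "arguments": {"dp": [[0,0,0],[0,0,0],[0,0,0],[0,0,0],[-4,9,5],[-7,17,9],[-11,26,13],[-11,26,13],[0,0,35],[0,0,35],[0,0,20]], "rot": [[0,0,0],[0,0,0],[0,0,0],[0,0,0],[0,0,0],[0,0,0],[0,0,0],[0,0,0],[0,0,0],[0,0,0],[0,0,0]], "hand": 0.45}}

```text
time_s: 30.23
tool_pos: [0.6067, 0.0495, 0.2874]
tcp_rot: [114.6, 0.1, 22.7]
contact_force: [-0.2, 0.9, 0.7]
gripper_width: 0.047
```

```bash
python3 - <<'E'
from h import *
held((5,20),(669,-94),161); held((45,80),(676,106),161)
th=np.radians(9); b=np.array([-np.sin(th),np.cos(th),0])
R=frame([0,0,-1],b); plan(np.array([629,-318,200]),R)
E
cat > s3.py <<'E'
import sim; from sim import *
from h import frame
for f in(1,-1):
    sim.pc=p; sim.Rcur=Rc; qq=q
    def fr(a): a=np.radians(a); return Ro.from_matrix(frame([0,0,-1],[-f*np.sin(a),f*np.cos(a),0]))
    qq=step(np.array([560,-100,320]),fr(9),qq,14); qq=step(np.array([629,-318,150]),fr(9),qq); qq=step(np.array([629,-318,80]),fr(9),qq)
    qq=step(np.array([560,0,300]),fr(1),qq,12); qq=step(np.array([630,290,200]),fr(-6),qq,12); qq=step(np.array([630,290,150]),fr(-6),qq,12)
E
python3 s3.py
```

```text
side (array([ 6.64726e+02, -9.43000e+01, -1.80000e-02,  1.40000e-01]), 396, np.float64(2.67), array([ 66.4, 150.7])) butt 78 163.4 [663.5 -93.4 163.2]
top (array([ 6.65201e+02, -9.22630e+01,  2.80000e-02,  1.20000e-02]), 275, np.float64(2.54), array([ 67.5, 152.7])) butt 94 164.0 [664.7 -90.7 164.1]
side (array([6.75602e+02, 1.04041e+02, 7.90000e-02, 1.18000e-01]), 271, np.float64(2.14), array([ 66.7, 143.9])) butt 49 163.8 [676.1 103.3 163.4]
err 0.0 q [-28.  11.  39.  96.  -7.  76. 112.] rot total [34. 61. 67.] xyz [ 560 -100  320]
err 0.0 q [ -3.  37.  38.  84. -24.  67. 138.] rot total [0. 0. 0.] xyz [ 629 -318  150]
err 0.0 q [ -2.  41.  36.  87. -26.  61. 140.] rot total [0. 0. 0.] xyz [ 629 -318   80]
err 0.0 q [-36.  10.  36.  99.  -6.  74.  93.] rot total [ 0.  0. -8.] xyz [560   0 300]
err 0.0 q [-47.  30.  28.  84. -14.  70.  67.] rot total [ 0.  0. -7.] xyz [630 290 200]
err 0.0 q [-47.  33.  27.  86. -16.  65.  67.] rot total [0. 0. 0.] xyz [630 290 150]
err 0.0 q [-23.  10.  34.  96.  -6.  76. -69.] rot total [ 65. -36. -91.] xyz [ 560 -100  320]
err 0.0 q [ -0.  36.  3
[... 456 characters left out ...]
last):
  File "h.py", line 55, in held
    p,d=shot(n); print(n,cyl(n,p,d,[c[0],c[1],zbutt-50],col,12.7,(zbutt-95,zbutt-8)),end=' ')
                         ~~~^^^^^^^^^^^^^^^^^^^^^^^^^^^^^^^^^^^^^^^^^^^^^^^^^^^^^^^^
  File "h.py", line 52, in cyl
    s=least_squares(f,[c[0],c[1],0,0],loss='soft_l1',f_scale=1.5,x_scale=[1,1,.01,.01]); return np.round(s.x,3),len(X),np.round(np.median(np.abs(s.fun)),2),np.round(np.percentile(X[:,2],[1,99]),1)
                                                                                                                                                                     ~~~~~~~~~~~~~^^^^^^^^^^^^^^^
IndexError: index -1 is out of bounds for axis 0 with size 0
```

Both drivers are seated, butts at ~163 mm by depth against 161 nominal. The orange one leans slightly. Now the case.

>>> {"name": "carry_out", "arguments": {"dp": [[0,0,5],[-3,-8,5],[-3,-8,5],[-3,-9,5],[-3,-9,5],[-3,-9,5],[-3,-9,0],[-3,-9,0],[-3,-9,0],[-3,-9,0],[-3,-9,0],[-3,-9,0],[-3,-9,0],[-3,-9,0],[-3,-9,0],[-3,-9,0],[0,-9,0],[0,-9,0]], "rot": [[3.6,-2,-5],[3.6,-2,-5],[3.6,-2,-5],[3.6,-2,-5],[3.6,-2,-5],[3.6,-2,-5],[3.6,-2,-5],[3.6,-2,-5],[3.6,-2,-5],[3.6,-2,-5],[3.6,-2,-5],[3.6,-2,-5],[3.6,-2,-5],[3.6,-2,-5],[3.6,-2,-5],[3.6,-2,-5],[3.6,-2,-5],[3.6,-2,-5]], "hand": 0}}

```text
time_s: 31.93
tool_pos: [0.5517, -0.0989, 0.2889]
tcp_rot: [-179.5, 3.1, -82.9]
contact_force: [-0.1, -0.4, -0.9]
gripper_width: 0.0854
```

```bash
python3 - <<'E'
from h import *
th=np.radians(9); b=np.array([-np.sin(th),np.cos(th),0])
R=frame([0,0,-1],b); plan(np.array([629,-318,160]),R)
E
```

```text
pos [551.7 -98.9 288.9] dp [  77.3 -219.1 -128.9] rot [-3.2  0.   1.9] n 7 each [ 11.  -31.3 -18.4] [-0.45  0.    0.27]
q [-24.  10.  35.  99.  -9.  73. -69.] F [-0.1 -0.4 -0.9] w 85.4 t 31.93
```

>>> {"name": "carry_out", "arguments": {"dp": [[11,-31,-18],[11,-31,-18],[11,-31,-18],[11,-31,-18],[11,-31,-18],[11,-31,-18],[11,-33,-18],[0,0,0]], "rot": [[-0.5,0,0.3],[-0.5,0,0.3],[-0.5,0,0.3],[-0.5,0,0.3],[-0.5,0,0.3],[-0.5,0,0.3],[-0.3,0,0.2],[0,0,0]]}}

```text
time_s: 32.6
tool_pos: [0.6238, -0.329, 0.1451]
tcp_rot: [179.3, 0.5, -81.6]
contact_force: [-2.3, 0.4, -0.0]
gripper_width: 0.0855
```

```bash
python3 - <<'E'
from h import *
th=np.radians(9); b=np.array([-np.sin(th),np.cos(th),0])
R=frame([0,0,-1],b); plan(np.array([629,-318,84]),R)
for n in('side','top'):
  p,d=shot(n)
  hsv=cv2.cvtColor(p,cv2.COLOR_RGB2HSV);m=cv2.inRange(hsv,(100,150,50),(125,255,255))>0
  X,_=cloud(n,d,m);X*=1000;X=X[(np.hypot(X[:,0]-629,X[:,1]+318)<70)&(X[:,2]>33)&(X[:,2]<45)];print(n,len(X),cv2.minAreaRect(X[:,:2].astype(np.float32)))
E
```

```text
pos [ 623.8 -329.   145.1] dp [  5.2  11.  -61.1] rot [-0.4 -0.7  0.6] n 2 each [  2.6   5.5 -30.5] [-0.22 -0.37  0.32]
q [  0.  36.  35.  86. -22.  66. -42.] F [-2.3  0.4 -0. ] w 85.5 t 32.6
side 967 ((624.1975708007812, -318.7749328613281), (84.49256896972656, 64.18260955810547), 9.472664833068848)
top 3 ((667.0648193359375, -283.78875732421875), (1.6142350435256958, 4.055997371673584), 45.809661865234375)
```

>>> {"name": "carry_out", "arguments": {"dp": [[3,6,-10],[2,5,-10],[0,0,-10],[0,0,0]], "rot": [[-0.2,-0.4,0.3],[-0.2,-0.3,0.3],[0,0,0],[0,0,0]]}}

```text
time_s: 33.03
tool_pos: [0.6306, -0.3087, 0.1164]
tcp_rot: [-179.8, 0.3, -80.7]
contact_force: [-0.5, -0.7, 0.4]
gripper_width: 0.0852
```

```bash
python3 - <<'E'
from h import *
th=np.radians(9.1); b=np.array([-np.sin(th),np.cos(th),0])
R=frame([0,0,-1],b); plan(np.array([629,-318,72]),R,10)
E
```

```text
pos [ 630.6 -308.7  116.4] dp [ -1.6  -9.3 -44.4] rot [-0.4  0.1 -0.2] n 5 each [-0.3 -1.9 -8.9] [-0.07  0.03 -0.03]
q [ -1.  37.  34.  88. -23.  62. -42.] F [-0.5 -0.7  0.4] w 85.2 t 33.03
```

>>> {"name": "carry_out", "arguments": {"dp": [[-1,-6,0],[-0.5,-3,0],[0,0,0],[0,0,0]], "rot": [[-0.3,0,-0.2],[0,0,0],[0,0,0],[0,0,0]]}}

```text
time_s: 33.37
tool_pos: [0.6297, -0.3167, 0.1179]
tcp_rot: [-179.8, 0.0, -80.8]
contact_force: [0.5, 0.7, 0.1]
gripper_width: 0.0853
```

```bash
python3 - <<'E'
from h import *
th=np.radians(9.1); b=np.array([-np.sin(th),np.cos(th),0])
R=frame([0,0,-1],b); plan(np.array([629,-318,72]),R,10)
E
```

```text
pos [ 629.7 -316.7  117.9] dp [ -0.7  -1.3 -45.9] rot [-0.1  0.2 -0.1] n 5 each [-0.1 -0.3 -9.2] [-0.01  0.04 -0.01]
q [ -1.  37.  34.  88. -23.  62. -42.] F [0.5 0.7 0.1] w 85.3 t 33.37
```

>>> {"name": "carry_out", "arguments": {"dp": [[-0.5,-1,-9],[0,0,-9],[0,0,-9],[0,0,-9],[0,0,-8],[0,0,0],[0,0,0]], "rot": [[0,0.2,0],[0,0,0],[0,0,0],[0,0,0],[0,0,0],[0,0,0],[0,0,0]]}}

```text
time_s: 33.95
tool_pos: [0.6286, -0.3184, 0.069]
tcp_rot: [-180.0, 0.1, -80.9]
contact_force: [0.1, 0.4, 0.1]
gripper_width: 0.0856
```

>>> {"name": "carry_out", "arguments": {"dp": [[0,0,0],[0,0,0],[0,0,0],[0,0,0],[0,0,0]], "rot": [[0,0,0],[0,0,0],[0,0,0],[0,0,0],[0,0,0]], "hand": 1, "newtons": 40}}

```text
time_s: 34.37
tool_pos: [0.6284, -0.3181, 0.0688]
tcp_rot: [180.0, 0.1, -80.9]
contact_force: [-0.2, 0.8, -3.7]
gripper_width: 0.0633
```

```bash
python3 - <<'E'
from h import *
th=np.radians(-5.9); b=np.array([-np.sin(th),np.cos(th),0])
R=frame([0,0,-1],b); plan(np.array([630,290,210]),R,36)
E
```

```text
pos [ 628.4 -318.1   68.8] dp [  1.6 608.1 141.2] rot [ -0.1  -0.  -15. ] n 18 each [ 0.1 33.8  7.8] [-0.01 -0.   -0.83]
q [  0.  40.  33.  89. -25.  58. -41.] F [-0.2  0.8 -3.7] w 63.3 t 34.37
```

>>> {"name": "carry_out", "arguments": {"dp": [[0,0,10],[0,0,20],[0,0,30],[0,0,35],[0,0,35],[0,0,35],[0,0,35],[-5,5,25],[-5,15,10],[-5,25,5],[-5,30,0],[-5,30,0],[-5,30,0],[-5,30,0],[0,30,0],[0,30,0],[0,30,0],[0,30,0]], "rot": [[0,0,0],[0,0,0],[0,0,0],[0,0,0],[0,0,0],[0,0,0],[0,0,0],[0,0,0],[0,0,-0.8],[0,0,-0.8],[0,0,-0.8],[0,0,-0.8],[0,0,-0.8],[0,0,-0.8],[0,0,-0.8],[0,0,-0.8],[0,0,-0.8],[0,0,-0.8]]}}

```text
time_s: 35.87
tool_pos: [0.5788, -0.0338, 0.3334]
tcp_rot: [-179.8, -0.0, -90.5]
contact_force: [1.5, -0.7, -2.7]
gripper_width: 0.0631
```

```bash
python3 - <<'E'
from h import *
th=np.radians(-5.9); b=np.array([-np.sin(th),np.cos(th),0])
R=frame([0,0,-1],b); plan(np.array([630,290,300]),R,30)
E
```

```text
pos [578.8 -33.8 333.4] dp [ 51.2 323.8 -33.4] rot [ 0.   0.2 -5.4] n 11 each [ 4.7 29.4 -3. ] [ 0.    0.02 -0.49]
q [-32.  11.  36.  93.  -6.  78. -86.] F [ 1.5 -0.7 -2.7] w 63.1 t 35.87
```

>>> {"name": "carry_out", "arguments": {"dp": [[0,30,0],[0,30,0],[0,30,0],[5,30,0],[5,30,0],[5,30,0],[7,30,-5],[7,30,-8],[7,30,-10],[7,25,-10],[5,15,-10],[2,5,-10],[0,0,0],[0,0,0],[0,0,0]], "rot": [[0,0,-0.5],[0,0,-0.5],[0,0,-0.5],[0,0,-0.5],[0,0,-0.5],[0,0,-0.5],[0,0,-0.5],[0,0,-0.5],[0,0,-0.5],[0,0,-0.5],[0,0,-0.4],[0,0,0],[0,0,0],[0,0,0],[0,0,0]]}}

```text
time_s: 37.12
tool_pos: [0.6238, 0.2988, 0.2894]
tcp_rot: [-179.4, 0.4, -96.2]
contact_force: [-0.4, -0.4, -3.4]
gripper_width: 0.0636
```

```bash
python3 - <<'E'
from h import *
th=np.radians(-5.9); b=np.array([-np.sin(th),np.cos(th),0])
R=frame([0,0,-1],b); plan(np.array([630.1,290.4,220]),R,30)
E
```

```text
pos [623.8 298.8 289.4] dp [  6.3  -8.4 -69.4] rot [-0.4  0.6  0.3] n 3 each [  2.1  -2.8 -23.1] [-0.12  0.21  0.09]
q [ -48.   25.   27.   80.  -12.   76. -117.] F [-0.4 -0.4 -3.4] w 63.6 t 37.12
```

>>> {"name": "carry_out", "arguments": {"dp": [[3,-4,-20],[3,-4,-25],[0,0,-25],[0,0,-20],[0,0,-15],[0,0,-5],[0,0,0],[0,0,0]], "rot": [[-0.4,0.6,0.3],[0,0,0],[0,0,0],[0,0,0],[0,0,0],[0,0,0],[0,0,0],[0,0,0]]}}

```text
time_s: 37.78
tool_pos: [0.633, 0.2755, 0.1772]
tcp_rot: [-179.7, -0.1, -96.6]
contact_force: [-0.4, 0.7, -2.2]
gripper_width: 0.0634
```

```bash
python3 - <<'E'
from h import *
th=np.radians(-5.9); b=np.array([-np.sin(th),np.cos(th),0])
R=frame([0,0,-1],b); plan(np.array([630.1,290.4,165]),R,30)
for n in('side','top'):
  p,d=shot(n,n+'20.png'); np.savez(n+'20.npz',p=p,d=d)
  hsv=cv2.cvtColor(p,cv2.COLOR_RGB2HSV);m=cv2.inRange(hsv,(100,120,40),(125,255,255))>0
  X,_=cloud(n,d,m);X*=1000;X=X[(np.hypot(X[:,0]-629,X[:,1]-290)<70)&(X[:,2]>90)];print(n,len(X),np.percentile(X[:,2],[5,50,95]),cv2.minAreaRect(X[:,:2].astype(np.float32)))
a=cv2.imread('pics/top20.png')[80:190,130:270]; b=cv2.imread('pics/side20.png')[40:150,300:440]
cv2.imwrite('pics/c20.png',np.hstack([cv2.resize(a,(400,314)),cv2.resize(b,(400,314))]))
E
```

```text
pos [633.  275.5 177.2] dp [ -2.9  14.9 -12.2] rot [0.1 0.3 0.7] n 1 each [ -2.9  14.9 -12.2] [0.13 0.29 0.66]
q [ -46.   30.   26.   87.  -14.   66. -114.] F [-0.4  0.7 -2.2] w 63.4 t 37.78
side 262 [143.73361011 147.0514112  149.1436538 ] ((632.026123046875, 274.134765625), (66.36885070800781, 86.7598648071289), 83.53852081298828)
top 667 [143.77081155 146.82322078 159.18362894] ((634.1344604492188, 269.95941162109375), (71.25190734863281, 90.75178527832031), 82.7183609008789)
```

View pics/c20.png

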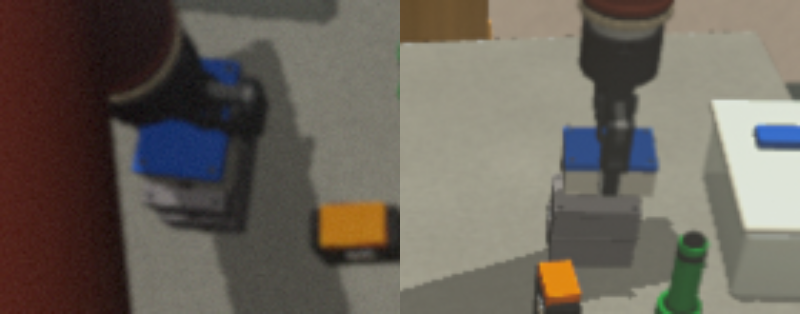

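The blue case is held level above the pile (side crop (610,150)) with the grey pile below it at (595,225). It is off in y by ~15 mm, so I'll correct before lowering.

>>> {"name": "carry_out", "arguments": {"dp": [[-1,6,0],[-1,5,0],[0,2,0],[0,0,0],[0,0,0],[0,0,0]], "rot": [[0.1,0.3,0.6],[0,0,0],[0,0,0],[0,0,0],[0,0,0],[0,0,0]]}}

```text
time_s: 38.38
tool_pos: [0.6325, 0.2926, 0.1827]
tcp_rot: [-179.7, 0.3, -95.7]
contact_force: [-0.8, 0.4, -3.6]
gripper_width: 0.0635
```

```bash
python3 - <<'E'
from h import *
th=np.radians(-5.9); b=np.array([-np.sin(th),np.cos(th),0])
R=frame([0,0,-1],b); plan(np.array([630.1,290.4,165]),R,30)
E
```

```text
pos [632.5 292.6 182.7] dp [ -2.4  -2.2 -17.7] rot [-0.3  0.4 -0.2] n 1 each [ -2.4  -2.2 -17.7] [-0.27  0.35 -0.15]
q [ -47.   30.   26.   86.  -14.   66. -114.] F [-0.8  0.4 -3.6] w 63.5 t 38.38
```

```bash
python3 - <<'E'
from h import *
M=np.load('masks.npz')
for n in('top','side'):
    z=np.load(n+'1.npz')
    for k,c,h in(('mid_case',(630,290.4),76),('blue_case',(629,-318),38)):
        X,_=cloud(n,z['d']);X*=1000;X=X[(np.hypot(X[:,0]-c[0],X[:,1]-c[1])<62)&(abs(X[:,2]-h)<5)]
        X2=X[:,:2]; 
        def res(v):
            a=np.radians(v[2]);u=(X2-v[:2])@np.array([[np.cos(a),-np.sin(a)],[np.sin(a),np.cos(a)]])
            return u
        def cost(v):  # outside distance + imbalance: fit 90x64 with slack e
            u=np.abs(res(v))-np.array([45,32])+0; o=np.maximum(u+1.5,0)
            return (o**2).sum()
        from scipy.optimize import minimize
        best=minimize(cost,[c[0],c[1],-6 if h>50 else 9],method='Nelder-Mead')
        m=X2.mean(0);w,V=np.linalg.eigh(np.cov((X2-m).T));a=np.degrees(np.arctan(V[1,1]/V[0,1]))
        print(n,k,len(X2),'fit',np.round(best.x,2),'pca',np.round(m,1),round(a,2))
E
```

```text
top mid_case 1151 fit [630.72 290.9   -6.13] pca [630.4 290.8] -6.44
top blue_case 1098 fit [ 630.01 -318.25    8.8 ] pca [ 629.5 -318. ] 8.14
side mid_case 443 fit [629.   290.38  -5.33] pca [629.1 288.6] -6.61
side blue_case 1363 fit [ 627.59 -318.19    8.79] pca [ 627.1 -319.3] 9.74
```

>>> {"name": "carry_out", "arguments": {"dp": [[-1.5,-1,-5],[-1,0,-6],[0,0,-6],[0,0,-6],[0,0,-4],[0,0,0],[0,0,0]], "rot": [[-0.3,0.4,-0.3],[0,0,0],[0,0,0],[0,0,0],[0,0,0],[0,0,0],[0,0,0]]}}

```text
time_s: 38.97
tool_pos: [0.6291, 0.2907, 0.1514]
tcp_rot: [179.8, -0.2, -96.1]
contact_force: [0.5, 0.0, -3.3]
gripper_width: 0.0635
```

```bash
python3 - <<'E'
from h import *
th=np.radians(-6); b=np.array([-np.sin(th),np.cos(th),0])
R=frame([0,0,-1],b); plan(np.array([629.5,290.6,145]),R,30)
E
```

```text
pos [629.1 290.7 151.4] dp [ 0.4 -0.1 -6.4] rot [ 0.1 -0.2  0.1] n 1 each [ 0.4 -0.1 -6.4] [ 0.15 -0.18  0.11]
q [ -47.   32.   25.   88.  -15.   64. -114.] F [ 0.5  0.  -3.3] w 63.5 t 38.97
```

>>> {"name": "carry_out", "arguments": {"dp": [[0.3,0,-2],[0,0,-2],[0,0,-1],[0,0,0],[0,0,0]], "rot": [[0.1,-0.2,0.1],[0,0,0],[0,0,0],[0,0,0],[0,0,0]]}}

```text
time_s: 39.38
tool_pos: [0.6298, 0.2906, 0.1463]
tcp_rot: [-179.9, -0.0, -96.0]
contact_force: [0.4, -0.1, -3.2]
gripper_width: 0.0635
```

>>> {"name": "carry_out", "arguments": {"dp": [[0,0,-1],[0,0,0]], "rot": [[0,0,0],[0,0,0]]}}

```text
time_s: 39.55
tool_pos: [0.6299, 0.2907, 0.1456]
tcp_rot: [-179.9, 0.0, -96.0]
contact_force: [0.3, -0.0, -3.4]
gripper_width: 0.0636
```

>>> {"name": "carry_out", "arguments": {"dp": [[0,0,-1],[0,0,0]], "rot": [[0,0,0],[0,0,0]]}}

```text
time_s: 39.72
tool_pos: [0.6302, 0.2908, 0.145]
tcp_rot: [-179.9, 0.0, -96.0]
contact_force: [0.2, 0.5, -2.8]
gripper_width: 0.0637
```

>>> {"name": "carry_out", "arguments": {"dp": [[0,0,-0.7],[0,0,0]], "rot": [[0,0,0],[0,0,0]]}}

```text
time_s: 39.88
tool_pos: [0.6304, 0.2908, 0.145]
tcp_rot: [-179.8, 0.1, -96.0]
contact_force: [-0.5, 1.4, -3.9]
gripper_width: 0.0635
```

>>> {"name": "carry_out", "arguments": {"dp": [[-0.7,0,-1],[0,0,-1],[0,0,0]], "rot": [[0,-0.1,0],[0,0,0],[0,0,0]]}}

```text
time_s: 40.13
tool_pos: [0.6303, 0.2908, 0.1451]
tcp_rot: [-179.6, 0.2, -96.0]
contact_force: [-0.1, -0.1, -3.5]
gripper_width: 0.0638
```

```bash
python3 - <<'E'
from h import *
for n in('side','top'):
  p,d=shot(n,n+'21.png')
  hsv=cv2.cvtColor(p,cv2.COLOR_RGB2HSV);m=cv2.inRange(hsv,(100,120,40),(125,255,255))>0
  m=cv2.erode(m.astype(np.uint8),np.ones((3,3)))>0
  X,_=cloud(n,d,m);X*=1000;X=X[(np.hypot(X[:,0]-629,X[:,1]-290)<70)&(X[:,2]>90)&(X[:,2]<125)]
  A=np.c_[X[:,:2]-[630,290],np.ones(len(X))];print(n,len(X),np.linalg.lstsq(A,X[:,2],rcond=None)[0],np.median(X[:,2]))
  # same for blue on bench at start
  z=np.load(n+'1.npz');hsv=cv2.cvtColor(z['p'],cv2.COLOR_RGB2HSV);m=cv2.erode(cv2.inRange(hsv,(100,120,40),(125,255,255)),np.ones((3,3)))>0
  X,_=cloud(n,z['d'],m);X*=1000;X=X[(np.hypot(X[:,0]-629,X[:,1]+318)<70)];print('bench',np.median(X[:,2]))
E
```

```text
side 161 [5.50262424e-03 2.96920634e-02 1.15129730e+02] 115.07486469184303
bench 38.612587523432
top 464 [ 2.70363773e-03 -2.44724965e-03  1.14343938e+02] 114.33990710449748
bench 38.495126506683796
```

>>> {"name": "carry_out", "arguments": {"dp": [[0,0,0],[0,0,0],[0,0,0],[0,0,0],[0,0,0],[0,0,5],[0,0,15],[0,0,30],[0,0,35],[0,0,35],[-10,0,30],[-20,0,20],[-25,0,0],[-30,0,0],[-30,0,0],[-30,0,0],[0,0,0],[0,0,0]], "rot": [[0,0,0],[0,0,0],[0,0,0],[0,0,0],[0,0,0],[0,0,0],[0,0,0],[0,0,0],[0,0,0],[0,0,0],[0,0,0],[0,0,0],[0,0,0],[0,0,0],[0,0,0],[0,0,0],[0,0,0],[0,0,0]], "hand": 0}}

```text
time_s: 41.73
tool_pos: [0.4792, 0.2875, 0.3269]
tcp_rot: [-179.4, 0.3, -96.2]
contact_force: [-0.1, 0.3, 0.0]
gripper_width: 0.0854
```

```bash
python3 - <<'E'
from h import *
from scipy.optimize import minimize
def fit(X2,v0):
    def cost(v):
        a=np.radians(v[2]);u=np.abs((X2-v[:2])@np.array([[np.cos(a),-np.sin(a)],[np.sin(a),np.cos(a)]]))-np.array([45,32])
        return (np.maximum(u+1.5,0)**2).sum()
    return np.round(minimize(cost,v0,method='Nelder-Mead').x,2)
for n in('side','top'):
  p,d=shot(n,n+'30.png'); X,_=cloud(n,d);X*=1000
  for nm,c,h,a0 in(('blue',(630,290.4),114,-6),):
    Y=X[(np.hypot(X[:,0]-c[0],X[:,1]-c[1])<62)&(abs(X[:,2]-h)<5)];print(n,nm,len(Y),fit(Y[:,:2],[*c,a0]),'z',np.median(Y[:,2]))
  # front walls: grey mid wall (z 42-72) and base wall (z 5-34), blue wall 80-108: lateral faces
  for lo,hi in((80,110),(42,72),(5,34)):
    Y=X[(np.hypot(X[:,0]-630,X[:,1]-290)<62)&(X[:,2]>lo)&(X[:,2]<hi)]
    a=np.radians(-6);u=(Y[:,:2]-[630,290.5])@np.array([[np.cos(a),-np.sin(a)],[np.sin(a),np.cos(a)]])
    for ax,nom in((0,45),(1,32)):
      for sg in(1,-1):
        k=abs(sg*u[:,ax]-nom)<6; k&=abs(u[:,1-ax])<(28 if ax==0 else 40)
        if k.sum()>15: print('   ',n,(lo,hi),'xy'[ax],sg,k.sum(),'face',np.round(np.median(u[k,ax]),2),'slope deg',round(np.degrees(np.arctan(np.polyfit(u[k,1-ax],u[k,ax],1)[0])),1))
a=cv2.imread('pics/top30.png')[60:190,130:420]; b=cv2.imread('pics/side30.png')[70:290,240:480]
cv2.imwrite('pics/c30.png',np.hstack([cv2.resize(a,(435,195*2)),cv2.resize(b,(360,390))]))
E
```

```text
side blue 461 [630.78 289.56  -7.83] z 114.66942373201915
    side (80, 110) y -1 214 face -30.95 slope deg -0.7
    side (42, 72) x -1 18 face -45.91 slope deg -3.6
    side (42, 72) y -1 208 face -29.88 slope deg 0.2
    side (5, 34) x -1 18 face -47.63 slope deg -2.1
    side (5, 34) y -1 176 face -29.13 slope deg 0.6
top blue 1234 [632.59 289.55  -6.46] z 114.06254207972749
    top (80, 110) x -1 84 face -42.03 slope deg 0.2
    top (80, 110) y -1 140 face -31.92 slope deg -0.2
    top (42, 72) x -1 69 face -43.8 slope deg 0.2
    top (42, 72) y -1 126 face -30.75 slope deg -0.2
    top (5, 34) x -1 62 face -45.28 slope deg -1.3
    top (5, 34) y -1 104 face -29.83 slope deg 1.2
```

View pics/c30.png

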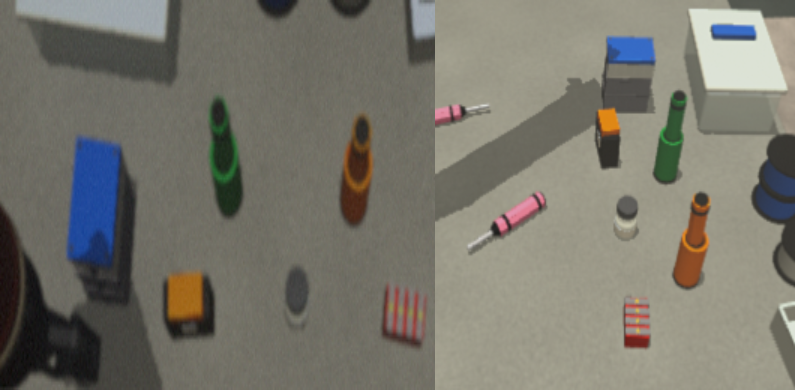

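The final view shows the blue case on the pile in line with it, both drivers standing in their own cups, and the relay, jar and terminal block in place. One last comparison with the first pictures, then I'll hand in.

```bash
python3 - <<'E'
from h import *
n='top';D={'before':np.load('top1.npz')['d'],'after':shot(n)[1]}
a=np.radians(-6)
for w,d in D.items():
  X,_=cloud(n,d);X*=1000
  for lo,hi in((42,72),(5,34)):
    Y=X[(np.hypot(X[:,0]-630,X[:,1]-290)<62)&(X[:,2]>lo)&(X[:,2]<hi)];u=(Y[:,:2]-[630,290.5])@np.array([[np.cos(a),-np.sin(a)],[np.sin(a),np.cos(a)]])
    print(w,lo,[round(float(np.median(u[(abs(-u[:,x]-m)<6)&(abs(u[:,1-x])<o),x])),2) for x,m,o in((0,45,28),(1,32,40))])
  for k,c,h in(('relay',(571,162),75),('jar',(579,-3),60),('term',(569,-170),32)):
    Y=X[(np.hypot(X[:,0]-c[0],X[:,1]-c[1])<45)&(abs(X[:,2]-h)<5)];print(w,k,len(Y),np.round(Y.mean(0),1))
  for k,c in(('green',(676,106)),('orange',(669,-94))):
    Y=X[(np.hypot(X[:,0]-c[0],X[:,1]-c[1])<22)&(X[:,2]>140)];print(w,k,len(Y),np.round(np.median(Y,0),1) if len(Y) else '')
s=robot.read_state();print(s['time_s'],s['gripper_width'])
robot.close_job()
E
```

```text
before 42 [-43.7, -30.8]
before 5 [-45.37, -29.8]
before relay 339 [572.  161.8  74.5]
before jar 183 [580.8  -2.6  59.7]
before term 412 [ 569.7 -169.4   31.4]
before green 0 
before orange 0 
after 42 [-43.75, -30.88]
after 5 [-45.44, -29.74]
after relay 338 [572.1 161.9  74.5]
after jar 184 [580.8  -2.4  59.8]
after term 407 [ 569.5 -169.4   31.6]
after green 164 [674.2 104.2 162.1]
after orange 162 [661.3 -90.8 161.8]
41.8833 0.08519398951698602
the job is handed in; nothing more can be done
```

The job is done and handed in at about 42 s: both screwdrivers stand blade down in their own cups, and the blue-lidded case is on top of the grey pile.

- **Green driver:** my first grip left a wrist joint at its limit above the cup. I laid the driver down in free space, regrasped it with the jaws turned half round, and then seated it.
- **Drivers at the end:** the butts read about 162 mm high, against 161 mm when seated. The orange one leans a few degrees in its cup. No wrist force showed on any of the lowerings, so I took contact from the arm stalling and from the measured heights.
- **Blue case:** its top is at about 114 mm. By the faces seen from above, its edges are in line with the pile to roughly 0.3 mm, allowing for the height-dependent shift already present in the first pictures. The top camera gives its angle as -6.5° against -6.1° for the case below. The side camera's fit gave -7.8°, which disagrees. The faces measured by the same camera were square to within a degree, so I put that down to the few points it sees.
- **Pile and bystanders:** the middle case moved less than 0.1 mm. The relay, screw jar and terminal block moved 0.2 mm or less, within measuring noise.

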